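Put the lunches in the lunch warmer

ROBOT

A 6-joint arm with a two-finger parallel gripper is mounted at the origin on the work surface. World frame = base frame: x ahead of the robot, y to its left, z up, the work surface at z = 0. Lengths are in mm, angles in rad, forces in N, time in s.
With the tool pointing down it reaches from about 225 to 875 mm from the base axis. Payload 3.4 kg.
Tool frame: the origin (TCP) lies between the finger pads; the fingertips stand 8 mm ahead of it and the grasp point (between the pads) lies 11 mm behind it (finger_overhang is the distance from the TCP to the fingertips, in mm); z points along the fingers, y is the direction in which the jaws open and shut (so a half turn about z gives the same grasp; the last joint's range is limited). The gripper opens to 85 mm and grips with 20 to 120 N. Pads are 22 mm wide; open, the fingers measure 114 mm over their backs; the gripper's body (76 mm by 85 mm) begins 54 mm behind the grasp point. The pads swing forward as they close: fully open they stand 13 mm farther back than shut.
Start: joints at [1.16, 0.276, 1.505, -0, 1.361, -0.121], TCP at [164.328, 551.052, 239.328] pointing down, gripper open.
Joint ranges: [-2.89, 2.89], [-0.75, 2.08], [0.22, 2.7], [-1.18, 4.32], [0.11, 2.71], [-2.7, 2.7]. Speed limits (rad/s): [2.57, 2.57, 3.14, 3.14, 3.14, 3.14].

INTERFACE

Orientations are given as a 3x3 rotation matrix whose columns are the frame's x, y, z axes.
In Python, from bench import sense, snapshot, get_calibration, close_job, finger_overhang gives the robot as it stands.
- The arm moves only by the shell command python3 -m handwheel 'ROWS' [FORCE]. ROWS is text: rows parted by semicolons, each of 7 numbers parted by spaces: the shift along the tool's x, y, z in cm, then the turn, a rotation vector about the tool's x, y, z in degrees, then the opening, from -1 (shut) to 1 (fully open). In form: tx ty tz ax ay az jaw; .... A call has 1 to 12 rows; each row shifts and turns the commanded pose from where the row before left it, along the tool's axes as they then stand; what a row does not reach is not made up. A row lasts 1/10 s, in which the tool goes at most 50 mm and 8.59 degrees, less where a joint would pass 70% of its speed; a pose out of reach is approached as far as the arm can. A call with a gripper value outside its range is refused whole. The fingers move at their own pace and stop on an object; FORCE is the grip in N (left out, the last holds). Time passes only in rows, so rows that do not move let the fingers close. It gives the time, the measured TCP pose, the force and the opening at its end, in the units of the state.
- sense(): the state, without advancing time (a new reading comes with each control period).
- snapshot(name): name is "side" or "top"; returns the picture (420x560x3 uint8, red, green, blue); there is no depth.
- get_calibration(name): a dict with "intrinsics" (3x3 intrinsics, pixels), "position" and "attitude" of the camera in the world. Camera axes: x right, y up, looking along -z (the intrinsics and any distortion apply to the point x, -y, -z); pixel columns grow to the right and rows downward; lengths in mm; the calibration is good to about 2 mm. A picture is of the moment at which its call begins. get_calibration takes no time and is no camera call.
- close_job(): hands the job in, once; it reports no verdict.
The state is a dict: "clock": time; "joint_positions": joint angles; "joint_velocities": joint speeds; "effort": joint torques, N m; "tcp_pos": TCP position; "orientation": TCP orientation; "ft_force": force on the tool from outside, world axes, zero at the start; "torque": the same for the moment, N m; "width": opening from 0.0 (shut) to 1.0 (fully open).
Only numpy, scipy, OpenCV 4.12 (cv2) and the standard library are available. Lean on these libraries where they do the work, as an engineer would, in place of code of your own. Each camera call takes 0.05 s, during which the arm holds its last target.

TASK

Slide the warmer's red thumb latch to its left so that the lid springs open, lift out the forgotten orange-lidded tin and stand it upright in the middle of the green draining mat, and stand every blue-lidded lunch tin upright on the floor of the warmer. When all of them are in, press the lid down until the latch snaps shut, then push the knob in and turn it clockwise past its safety stop, never forcing it against the stop, all the way round to the red dot. Leave the mug, the sugar jar and the blue bowl standing where they are.

Things in the scene. Friction and masses are not known exactly. Their poses are not given: they have to be found in the camera images.
- tin1: Lunch tin, blue lid: 90 (x) x 50 (y) mm, 40 mm high, with a black upright fin handle on top in the middle, 40 (x) x 14 (y) mm, from 40 to 70 mm above the base; about 0.25 kg. Origin: centre of its underside, z up through the handle. One of two to four; stands on the counter at the start or is absent.
- tin2: Lunch tin, blue lid: 90 (x) x 50 (y) mm, 40 mm high, with a black upright fin handle on top in the middle, 40 (x) x 14 (y) mm, from 40 to 70 mm above the base; about 0.25 kg. Origin: centre of its underside, z up through the handle. One of two to four; stands on the counter at the start or is absent.
- tin3: Lunch tin, blue lid: 90 (x) x 50 (y) mm, 40 mm high, with a black upright fin handle on top in the middle, 40 (x) x 14 (y) mm, from 40 to 70 mm above the base; about 0.25 kg. Origin: centre of its underside, z up through the handle. One of two to four; stands on the counter at the start or is absent.
- tin4: Lunch tin, blue lid: 90 (x) x 50 (y) mm, 40 mm high, with a black upright fin handle on top in the middle, 40 (x) x 14 (y) mm, from 40 to 70 mm above the base; about 0.25 kg. Origin: centre of its underside, z up through the handle. One of two to four; stands on the counter at the start or is absent.
- old_tin: Lunch tin, orange lid: 90 (x) x 50 (y) mm, 40 mm high, with a black upright fin handle on top in the middle, 40 (x) x 14 (y) mm, from 40 to 70 mm above the base; about 0.25 kg. Origin: centre of its underside, z up through the handle. Left over from before; starts inside the closed warmer.
- mat_top (a point): Centre of the top face of the green ribbed draining mat, 110 (x) x 90 (y) mm, 4 mm thick, fixed on the counter; its axes are the mat's.
- warmer_in (a point): Centre of the warmer's chamber floor, 20 mm above the counter. Axes: x from its front (ledge) to its back (hinge), y left, z up. Inside 141 (x) x 316 (y) mm, walls 7 mm, rim 90 mm above the counter. Four trays marked on the floor at y = -108, -36, 36, 108 mm, each for one tin, length along x. In front, x -77 to -178 mm, a teal ledge 50 mm high carries latch and knob.
- lid (a joint): Angle of the flat clear lid (rad): 0 to 0.03 shut, 1.75 fully open, leaning back. 10 mm thick, 330 mm wide (y), reaching 165 mm forward of the hinge at the back. A spring throws it open when the latch lets go (about 3 N at the front edge). To shut, swing it down and press the front edge fully down near the latch (5 to 10 N): the sprung wedge latch snaps over the catch.
- lid_hinge (a point): Middle of the lid's hinge line, which runs along the warmer's y, at the lid's lower face, 92 mm above the counter; axes turn with the lid (x from front edge to hinge, z out of its outer face).
- lid_edge (a point): Point on the lid's front edge, outer (upper) face, right behind the latch, where it is best pressed; 165 mm from the hinge, 60 mm to the left of the middle. Axes turn with the lid.
- latch (a joint): How far the thumb latch has been slid (m): 0 at rest, 0.018 at its end, growing to the warmer's left (+y). Its spring (2 to 5 N) brings it back; the lid is let go at about 0.012.
- latch_tab (a point): Top centre of the latch's red thumb tab, 90 mm above the counter: 26 (x) x 14 (y) mm, 28 mm high, standing on a grey plate whose top is 62 mm above the counter. Its rear face is 37 mm in front of the shut lid's front edge. Axes are the warmer's.
- knob (a joint): Turn of the knob (rad), clockwise seen from above: 0 to 0.2 off (white dot), 1.4 end stop, fully on (red dot). Its red tooth runs against a steel safety stop at about 0.4; only while the knob is pushed down 6 mm or more (see knob_push) does the tooth pass beneath it, clear from about 0.82. Let go, it springs up and keeps its angle.
- knob_grip (a point): On the knob's vertical axis, at gripping height, 100 mm above the counter: its black bar grip is 46 mm long (its own x), 14 mm wide (its own y), from 72 to 112 mm above the counter, above a disc 50 mm wide. Beside it the safety stop rises to 75 mm. Axes turn with the knob; at 0 its x is the warmer's x.
- tooth: The knob's red tooth, 10 x 6 x 5 mm, sticking out of the disc's rim along the knob's own -x; origin at its centre, 29 mm from the axis.
- warmer: The lunch warmer, cream chamber and teal ledge, 255 (x) x 330 (y) x 90 mm, fixed; origin under it, 42.5 mm in front of warmer_in (which is 20 mm higher); same axes as warmer_in.
- mug: White mug, 68 mm wide, 85 mm high, bystander among the tins; origin at its base.
- sugar_jar: Glass jar with red cap, 80 mm wide, 120 mm high, bystander; origin at its base.
- bowl: Blue bowl, 120 mm wide, 50 mm high, bystander; origin at its base.
- knob_push (a joint): How far the knob is pushed in (m): 0 sprung up, 0.008 fully in; spring 3 N rising to 8 N.
Not all that is in view belongs to the job. What is shaped like the tin2 but yellow is not meant.

How it is judged (in metres and radians):
On the way, in this order (a step that is already met when the one before it is completed fails the run):
1. the lid has sprung open (value of joint lid above 1.3 rad), for 0.2 s.
2. with the lid still open, all blue tins stand in the warmer and the orange tin on the mat (x of tin1 in the frame of warmer_in between -0.05 and 0.05 m and y of tin1 in the frame of warmer_in between -0.14 and 0.14 m and z of tin1 in the frame of warmer_in between -0.006 and 0.008 m and angle between each of tin1, tin2, tin3, tin4, old_tin's own z axis and vertical below 0.12 rad and x of tin2 in the frame of warmer_in between -0.05 and 0.05 m and y of tin2 in the frame of warmer_in between -0.14 and 0.14 m and z of tin2 in the frame of warmer_in between -0.006 and 0.008 m and x of tin3 in the frame of warmer_in between -0.05 and 0.05 m and y of tin3 in the frame of warmer_in between -0.14 and 0.14 m and z of tin3 in the frame of warmer_in between -0.006 and 0.008 m and x of tin4 in the frame of warmer_in between -0.05 and 0.05 m and y of tin4 in the frame of warmer_in between -0.14 and 0.14 m and z of tin4 in the frame of warmer_in between -0.006 and 0.008 m and x of old_tin in the frame of mat_top between -0.045 and 0.045 m and y of old_tin in the frame of mat_top between -0.045 and 0.045 m and z of old_tin in the frame of mat_top between -0.006 and 0.008 m and value of joint lid above 1 rad), for 0.2 s.
3. the lid is shut, all blue tins inside (value of joint lid below 0.04 rad and x of tin1 in the frame of warmer_in between -0.05 and 0.05 m and y of tin1 in the frame of warmer_in between -0.14 and 0.14 m and z of tin1 in the frame of warmer_in between -0.006 and 0.008 m and angle between each of tin1, tin2, tin3, tin4's own z axis and vertical below 0.12 rad and x of tin2 in the frame of warmer_in between -0.05 and 0.05 m and y of tin2 in the frame of warmer_in between -0.14 and 0.14 m and z of tin2 in the frame of warmer_in between -0.006 and 0.008 m and x of tin3 in the frame of warmer_in between -0.05 and 0.05 m and y of tin3 in the frame of warmer_in between -0.14 and 0.14 m and z of tin3 in the frame of warmer_in between -0.006 and 0.008 m and x of tin4 in the frame of warmer_in between -0.05 and 0.05 m and y of tin4 in the frame of warmer_in between -0.14 and 0.14 m and z of tin4 in the frame of warmer_in between -0.006 and 0.008 m), for 0.2 s.
4. the knob is turned past its safety stop to fully on (value of joint knob above 1.2 rad), for 0.2 s.
At the end, for the whole second after the job is handed in: Each blue tin upright (0.12 rad) on the chamber floor; orange tin upright on the mat, within 45 mm of its centre along each mat axis; lid latched (under 0.04 rad, latch within 6 mm of rest); knob beyond 1.2 rad and sprung up; all at rest (all of step 3 and x of old_tin in the frame of mat_top between -0.045 and 0.045 m and y of old_tin in the frame of mat_top between -0.045 and 0.045 m and z of old_tin in the frame of mat_top between -0.006 and 0.008 m and angle between old_tin's own z axis and vertical below 0.12 rad and linear speed of each of tin1, tin2, tin3, tin4, old_tin below 0.03 m/s and value of joint latch below 0.006 m and value of joint knob above 1.2 rad and value of joint knob_push below 0.003 m); the robot touches nothing.
It fails at once if a bystander is shoved more than 60 mm or knocked over (distance of any of mug, sugar_jar, bowl from where it was at the start of the episode above 0.06 m or angle between any of mug, sugar_jar, bowl's own z axis and vertical above 0.6 rad).
It fails at once if the knob is forced against its safety stop without being pushed in (over 80 N on the tooth) (contact force between tooth and warmer above 80 N).
Of tin1, tin2, tin3, tin4 only 2 to 4 are there at a start; the rules pass over those that are not, and their reading is None.
At some moment in a run one of tin1, tin2, tin3, tin4 may be knocked a few centimetres aside while the robot is not near it.
It also fails if it takes over 210 s, if anything falls off the work surface, if the arm or the gripper's body presses on something with over 40 N, if the wrist force passes 120 N, or if a joint passes its speed limit or range.

## Working session

There is one attempt and no reset: what is moved stays moved. The work goes in short steps, Python scripts to look and compute and a shell command to move; the robot and the scene stay as the last step left them, time stands still between calls to the robot, and variables do not carry over. Pictures are saved under pics/ and viewed, and the job is handed in when it is done.

```bash
ls; mkdir -p pics; python3 - <<'E'
from bench import *
import cv2
s=sense();print(s)
for n in("side","top"):
    c=get_calibration(n);print(n,c)
    cv2.imwrite(f"pics/{n}0.png",snapshot(n)[:,:,::-1])
print(finger_overhang)
E
```

```text
pics
{'clock': 0.0, 'joint_positions': array([ 1.15999409e+00,  2.76577788e-01,  1.50614762e+00,  8.10352908e-06,
        1.36069865e+00, -1.21015461e-01]), 'joint_velocities': array([ 0.001441  , -0.00154236, -0.00137593,  0.00069628, -0.00108268,
       -0.00080089]), 'effort': array([ 1.48320811e-03, -4.16770613e+01, -2.45807844e+01,  4.40790291e-05,
        1.10639253e-02, -1.25286576e-05]), 'tcp_pos': array([164.10588033, 550.53963081, 238.4437399 ]), 'orientation': array([[-9.58304256e-01,  2.85748852e-01, -7.38627500e-04],
       [ 2.85749715e-01,  9.58302818e-01, -1.67586673e-03],
       [ 2.28951821e-04, -1.81705282e-03, -9.99998323e-01]]), 'ft_force': array([ 0.11779444, -0.05300493, -0.35165143]), 'torque': array([-0.00317602,  0.02611942,  0.0329254 ]), 'width': 1.0023778923162814}
side {'intrinsics': array([[464.25160628,   0.        , 282.70115231],
       [  0.        , 464.25160628, 214.54315503],
       [  0.        ,   0.        ,   1.        ]]), 'position': array([ -92.11478754, -671.5349931 , 1038.73615654]), 'attitude': array([[ 0.74084595,  0.48481781, -0.46486446],
       [-0.6713932 ,  0.55456649, -0.4916169 ],
       [ 0.01945362,  0.67631923,  0.73635172]])}
top {'intrinsics': array([[451.9138301 ,   0.        , 280.37226674],
       [  0.        , 451.9138301 , 209.23591568],
       [  0.        ,   0.        ,   1.        ]]), 'position': array([ 350.80362334,  -43.9032997 , 1260.27067786]), 'attitude': array([[-0.00739227,  0.99029674, -0.13877219],
       [-0.99995149, -0.00822405, -0.00542142],
       [-0.00651008,  0.13872538,  0.99030949]])}
8.0
```

View pics/top0.png

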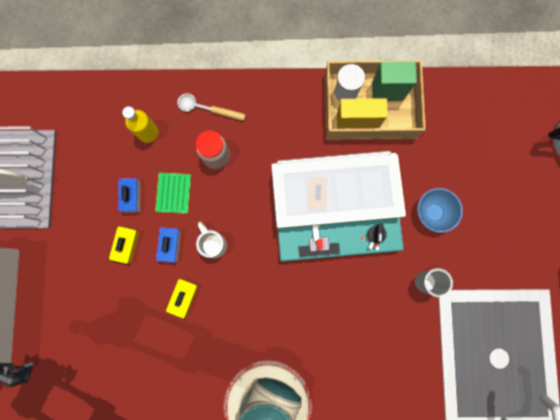

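View pics/side0.png

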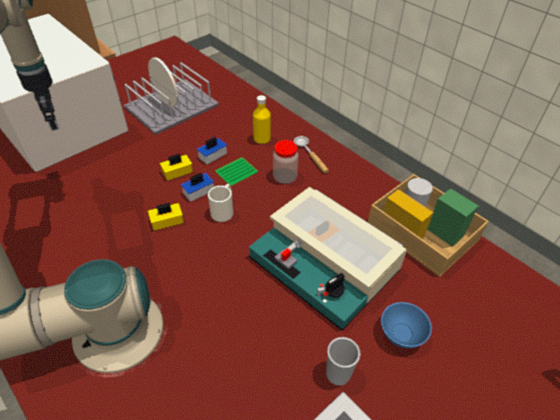

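```bash
cat > h.py <<'E'
from bench import *
import cv2, numpy as np
def proj(n,P):
    c=get_calibration(n);p=c["attitude"].T@(np.array(P,float)-c["position"]);q=c["intrinsics"]@np.array([p[0],-p[1],-p[2]]);return q[:2]/q[2]
def unp(n,u,v,z):
    c=get_calibration(n);r=np.linalg.inv(c["intrinsics"])@np.array([u,v,1.]);d=c["attitude"]@np.array([r[0],-r[1],-r[2]]);o=c["position"];t=(z-o[2])/d[2];return o+t*d
def crop(n,name,u0,v0,w,h,s,img=None):
    im=snapshot(n) if img is None else img
    c=im[v0:v0+h,u0:u0+w,::-1]; cv2.imwrite(name,cv2.resize(c,None,fx=s,fy=s,interpolation=cv2.INTER_CUBIC))
def toolmove(target,zrot_deg=0):
    s=sense();R=s["orientation"];d=R.T@(np.array(target)-s["tcp_pos"])/10;return d
E
python3 - <<'E'
from h import *
im=cv2.imread("pics/top0.png")[:,:,::-1]
crop("top","pics/a1.png",105,165,130,100,6,im)
crop("top","pics/a2.png",265,145,150,120,5,im)
E
```

```text
(no output)
```

View pics/a1.png

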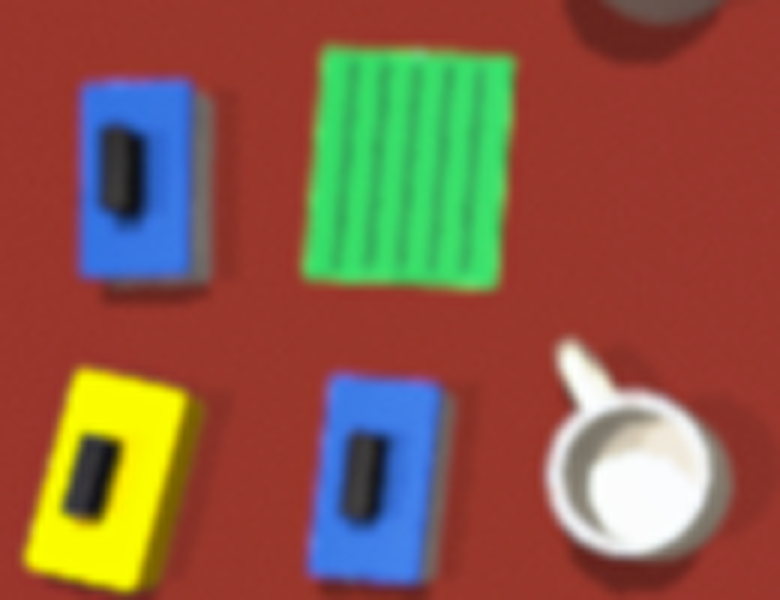

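View pics/a2.png

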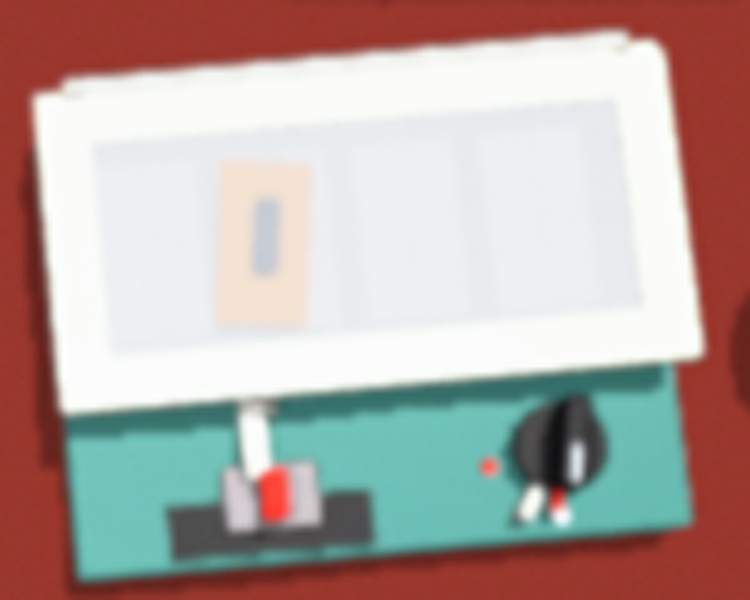

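```bash
cat >> h.py <<'E'
def cr(x,y,u0,v0,s): return (x+.5)/s-.5+u0,(y+.5)/s-.5+v0
E
python3 - <<'E'
from h import *
np.set_printoptions(precision=1,suppress=True)
def show(l,pts,z,o):
    P=np.array([unp("top",*cr(*p,*o),z) for p in pts]);print(l,P[:,:2].tolist() if 0 else P[:,:2].round(1).tolist(),"c",P.mean(0)[:2],"edges",[round(float(np.linalg.norm(P[i]-P[i-1])),1) for i in range(len(P))]);
    if len(P)==4: 
        d=(P[0]+P[1]-P[2]-P[3]); print("   yaw of x deg",np.degrees(np.arctan2(d[1],d[0])))
    return P
a=(105,165,6);b=(265,145,5)
show("A",[(80,82),(192,80),(190,277),(80,277)],40,a)
show("B",[(330,374),(441,381),(421,585),(310,578)],40,a)
show("mat",[(323,46),(516,57),(498,290),(302,277)],4,a)
show("mug",[(632,474)],85,a)
show("Ahandle",[(115,125),(132,128),(132,212),(108,208)],70,a)
show("lid",[(33,93),(665,40),(703,357),(62,413)],102,b)
show("ledgeF",[(77,580),(692,524)],50,b)
show("tab",[(275,495)],90,b)
show("tabtop",[(264,473),(287,470),(289,512),(264,518)],90,b)
show("knob",[(563,397),(583,399),(580,482),(556,484)],112,b)
show("disc",[(514,445),(606,445)],60,b)
show("old",[(220,162),(312,165),(306,326),(215,324)],60,b)
for n,p,z in [("A",(212,148),70),("B",(199,181),70)]:print(n,unp("side",*p,z))
E
```

```text
A [[611.9, 410.5], [612.4, 358.9], [520.9, 356.4], [521.3, 406.6]] c [566.6 383.1] edges [90.6, 51.6, 91.5, 50.2]
   yaw of x deg 1.9861371351987172
B [[476.0, 291.3], [472.4, 240.9], [380.8, 247.6], [384.3, 297.5]] c [428.4 269.3] edges [92.0, 50.5, 91.9, 50.0]
   yaw of x deg -4.057266927982761
mat [[636.0, 309.1], [629.8, 217.4], [518.6, 223.6], [525.5, 315.6]] c [577.5 266.4] edges [110.7, 91.9, 111.4, 92.3]
   yaw of x deg -3.280900520983015
mug [[426.8, 146.5]] c [426.8 146.5] edges [0.0]
Ahandle [[585.7, 382.7], [584.2, 375.1], [546.2, 373.5], [548.1, 384.3]] c [566.  378.9] edges [37.7, 7.8, 38.1, 11.0]
   yaw of x deg -0.054395556508492524
lid [[635.4, -14.4], [660.9, -347.0], [492.8, -359.2], [466.5, -28.5]] c [ 563.9 -187.3] edges [169.5, 333.6, 168.6, 331.7]
   yaw of x deg 4.486195413303384
ledgeF [[382.3, -35.3], [409.5, -363.4]] c [ 395.9 -199.4] edges [329.3, 329.3]
tab [[424.2, -138.3]] c [ 424.2 -138.3] edges [0.0]
tabtop [[435.7, -132.8], [437.1, -144.7], [415.4, -145.3], [412.4, -132.4]] c [ 425.1 -138.8] edges [23.3, 12.0, 21.7, 13.3]
   yaw of x deg 0.20230065640520398
knob [[471.6, -284.3], [470.5, -294.4], [428.2, -291.3], [427.3, -279.1]] c [ 449.4 -287.3] edges [44.6, 10.2, 42.4, 12.2]
   yaw of x deg -5.494075187262701
disc [[451.7, -268.2], [451.3, -317.1]] c [ 451.5 -292.6] edges [48.8, 48.8]
old [[606.5, -114.4], [604.4, -164.2], [516.5, -159.1], [517.9, -110.3]] c [ 561.3 -137. ] edges [88.7, 49.8, 88.1, 48.8]
   yaw of x deg -2.991565676356954
A [543.6 343.9  70. ]
B [421.5 243.6  70. ]
```

```bash
python3 - <<'E'
from h import *
im=cv2.imread("pics/side0.png")[:,:,::-1]
crop("side","pics/b2.png",240,180,180,150,4,im)
E
```

```text
(no output)
```

View pics/b2.png

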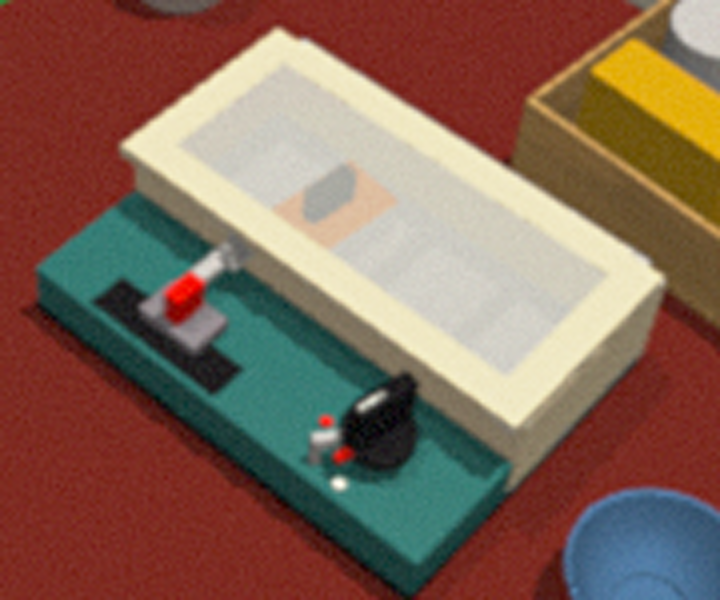

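```bash
python3 -m handwheel '0 0 0 0 0 -7.1 1;0 0 0 0 0 -7.1 1;0 0 0 0 0 -7.1 1;-1.2 -4 0 0 0 0 1;-1.2 -4 0 0 0 0 1;-1.2 -4 0 0 0 0 1;-1.2 -4 0 0 0 0 1;-1.2 -4 0 0 0 0 1;-1.2 -4 0 0 0 0 1;-1.2 -4 0 0 0 0 1' 25; python3 - <<'E'
from h import *
for p in [(566.6,383.1,40),(566.6,383.1,70),(428.4,269.3,70),(424.8,-138,90),(449.4,-287.3,112),(395.9,-199.4,50)]: print(p,proj("side",p),proj("top",p))
im=cv2.imread("pics/side0.png")[:,:,::-1]
crop("side","pics/b3.png",140,120,130,110,6,im)
E
```

```text
clock: 1.1
tcp_pos: [271.0, 277.2, 239.1]
orientation: [[-0.997, -0.083, -0.0], [-0.083, 0.997, -0.0], [0.0, -0.0, -1.0]]
ft_force: [1.9, -0.3, 0.3]
width: 0.997
(566.6, 383.1, 40) [211.43238669 146.47041694] [127.1610829  194.33554418]
(566.6, 383.1, 70) [210.58491716 139.36827725] [123.32948688 192.41693056]
(428.4, 269.3, 70) [195.96461769 175.59912825] [164.27825182 243.7034199 ]
(424.8, -138, 90) [285.1306809  251.32109931] [319.49070088 243.37784838]
(449.4, -287.3, 112) [334.44864017 277.02713232] [378.7082519  232.68770374]
(395.9, -199.4, 50) [292.60432387 281.13755508] [341.56848784 255.01356547]
```

View pics/b3.png

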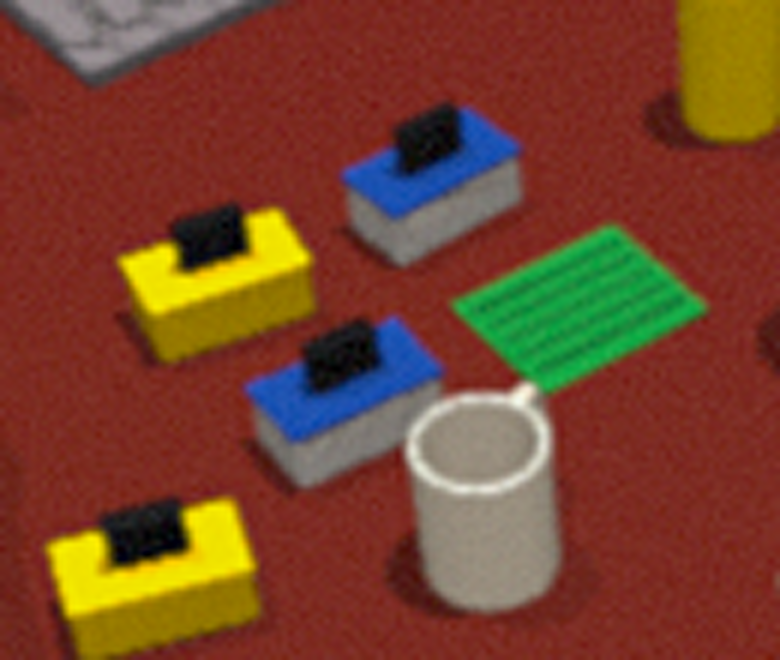

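```bash
python3 -m handwheel '-1.16 -4.27 0 0 0 0 1;-1.16 -4.27 0 0 0 0 1;-1.16 -4.27 0 0 0 0 1;-1.16 -4.27 0 0 0 0 1;-1.16 -4.27 0 0 0 0 1;-1.16 -4.27 0 0 0 0 0.5;-1.16 -4.27 0 0 0 0 0.5;-1.16 -4.27 0 0 0 0 0.5;-1.16 -4.27 0 0 0 0 0.5;-1.16 -4.27 0 0 0 0 0.2;0 0 0 0 0 0 0.2' 25; python3 -m handwheel '0 0 3 0 0 0 0.2;0 0 3 0 0 0 0.2;0 0 3 0 0 0 0.2;0 0 3 0 0 0 0.2;0 0 1 0 0 0 0.2;0 0 0 0 0 0 0.2'; python3 - <<'E'
from h import *
a=snapshot("top");b=snapshot("side")
crop("top","pics/c1.png",265,145,150,120,5,a)
crop("side","pics/c2.png",240,180,180,150,4,b)
E
```

```text
clock: 2.2
tcp_pos: [423.6, -142.3, 238.9]
orientation: [[-0.997, -0.077, 0.001], [-0.077, 0.997, -0.003], [-0.001, -0.003, -1.0]]
ft_force: [-0.5, 0.6, -0.7]
width: 0.603
clock: 2.8
tcp_pos: [420.3, -136.1, 108.2]
orientation: [[-0.997, -0.082, -0.003], [-0.082, 0.997, 0.002], [0.003, 0.002, -1.0]]
ft_force: [0.0, 0.6, -0.0]
width: 0.602
```

View pics/c1.png

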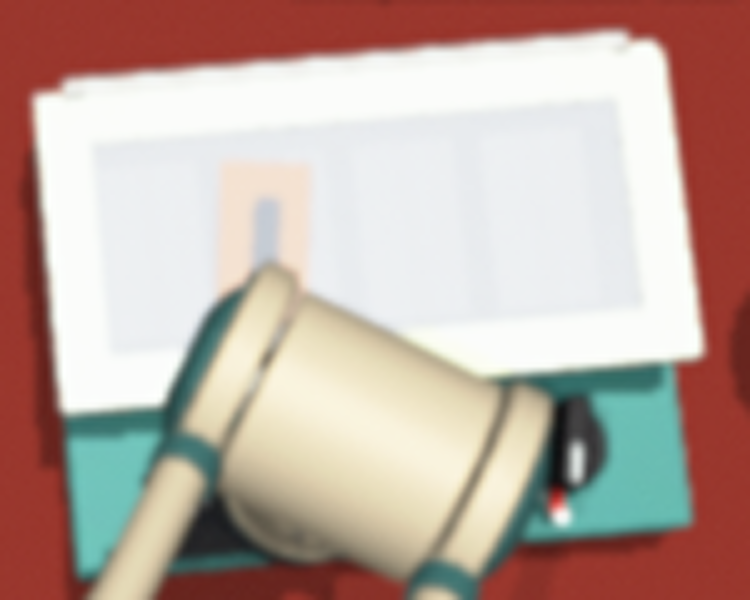

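View pics/c2.png

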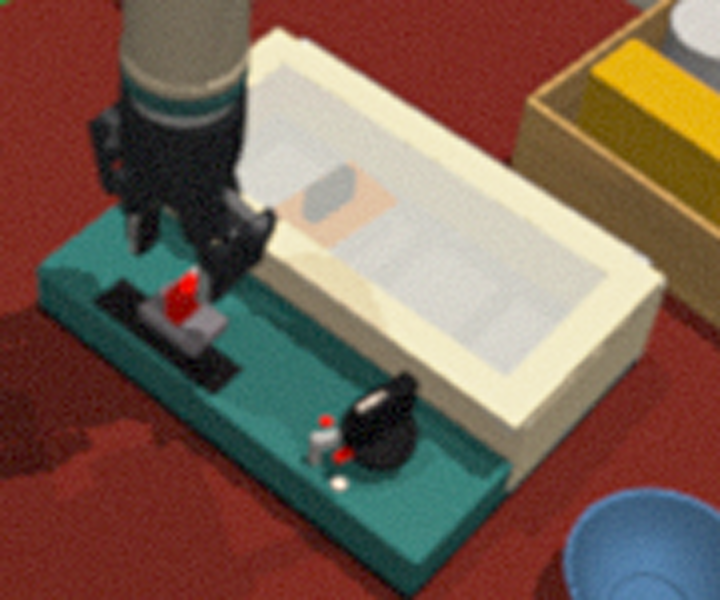

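```bash
python3 -m handwheel '0 0 1.6 0 0 0 0.2;0 0 1.6 0 0 0 0.2;0 0 0 0 0 0 0.2;0 0 0 0 0 0 -0.9;0 0 0 0 0 0 -0.9;0 0 0 0 0 0 -0.9;0 0 0 0 0 0 -0.9;0 0 0 0 0 0 -0.9;0 0 0 0 0 0 -0.9' 25
```

```text
clock: 3.8
tcp_pos: [422.6, -138.3, 78.6]
orientation: [[-0.997, -0.082, 0.003], [-0.082, 0.997, -0.002], [-0.002, -0.003, -1.0]]
ft_force: [-0.9, -2.7, 7.5]
width: 0.156
```

```bash
python3 -m handwheel '0 0.3 0 0 0 0 -0.9;0 0.3 0 0 0 0 -0.9;0 0.3 0 0 0 0 -0.9;0 0.3 0 0 0 0 -0.9;0 0.3 0 0 0 0 -0.9;0 0.1 0 0 0 0 -0.9;0 0 0 0 0 0 -0.9;0 0 0 0 0 0 -0.9;0 0 0 0 0 0 -0.9'; python3 - <<'E'
from h import *
b=snapshot("side")
crop("side","pics/d2.png",200,60,260,250,3,b);print(sense()["ft_force"])
E
```

```text
clock: 4.7
tcp_pos: [421.4, -123.0, 78.6]
orientation: [[-0.997, -0.083, 0.003], [-0.083, 0.997, -0.004], [-0.003, -0.004, -1.0]]
ft_force: [-1.4, -4.5, 5.8]
width: 0.159
[-0.98359432 -4.66311348  6.51120441]
```

View pics/d2.png

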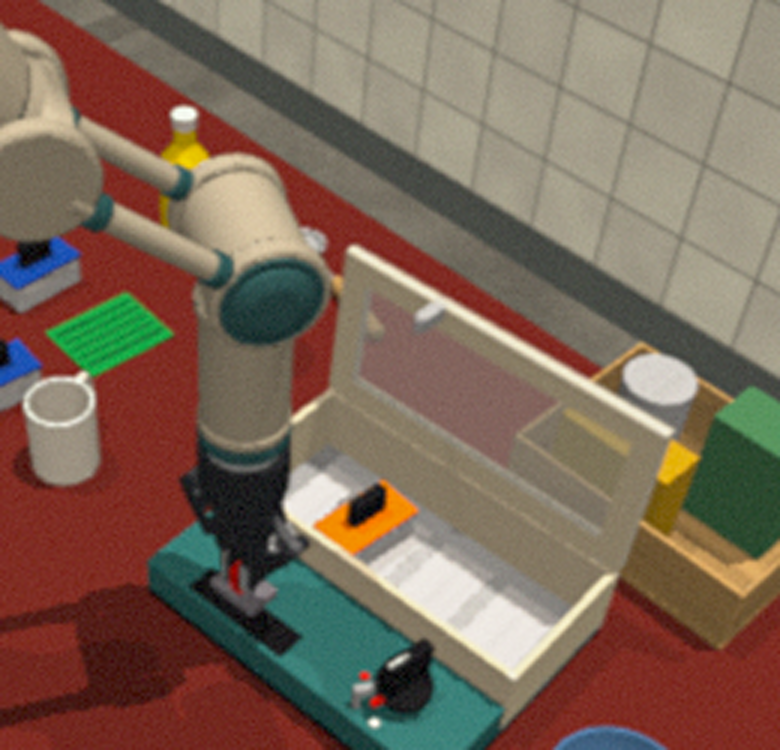

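```bash
python3 -m handwheel '0 -0.5 0 0 0 0 -0.9;0 -0.5 0 0 0 0 -0.9;0 -0.5 0 0 0 0 0.2;0 0 0 0 0 0 0.2;0 0 0 0 0 0 0.2;0 0 -4 0 0 0 0.2;0 0 -4 0 0 0 0.2;0 0 -4 0 0 0 0.2;4 0 0 0 0 0 0.2;4 0 0 0 0 0 0.2;4 0 0 0 0 0 0.2;0 0 0 0 0 0 0.2'; python3 - <<'E'
from h import *
a=snapshot("top");b=snapshot("side")
cv2.imwrite("pics/e0.png",a[:,:,::-1])
crop("top","pics/e1.png",265,125,150,140,5,a)
crop("side","pics/e2.png",240,150,180,150,4,b)
E
```

```text
clock: 5.95
tcp_pos: [296.9, -143.9, 196.4]
orientation: [[-0.997, -0.08, -0.004], [-0.08, 0.997, 0.002], [0.004, 0.003, -1.0]]
ft_force: [-0.2, -1.4, -0.4]
width: 0.601
```

View pics/e0.png

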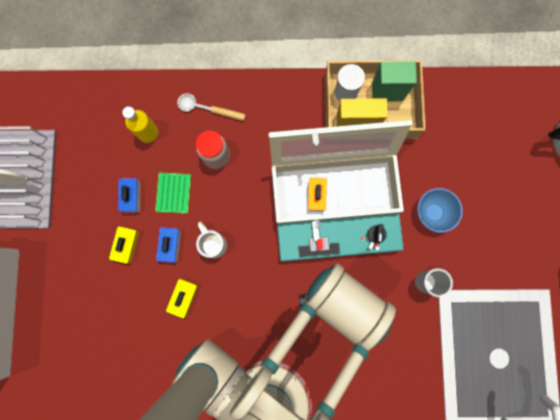

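View pics/e1.png

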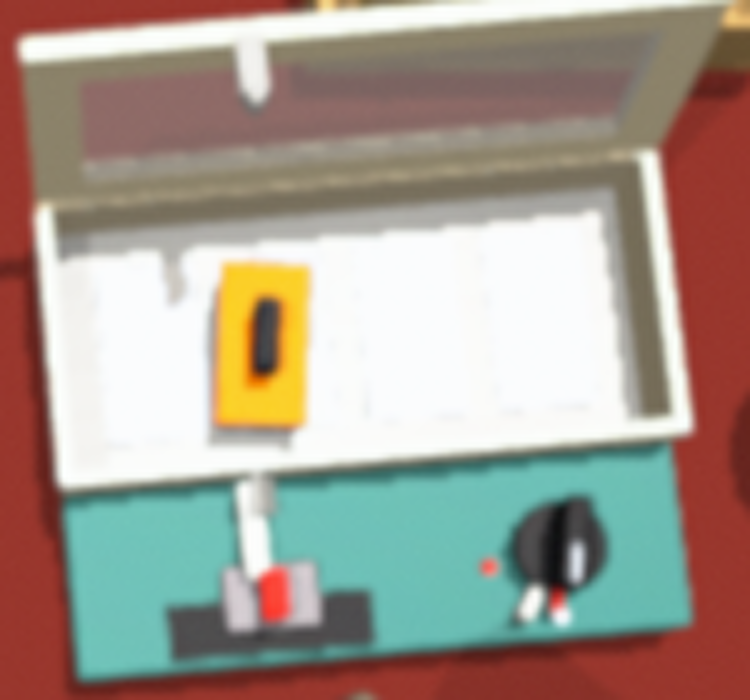

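View pics/e2.png

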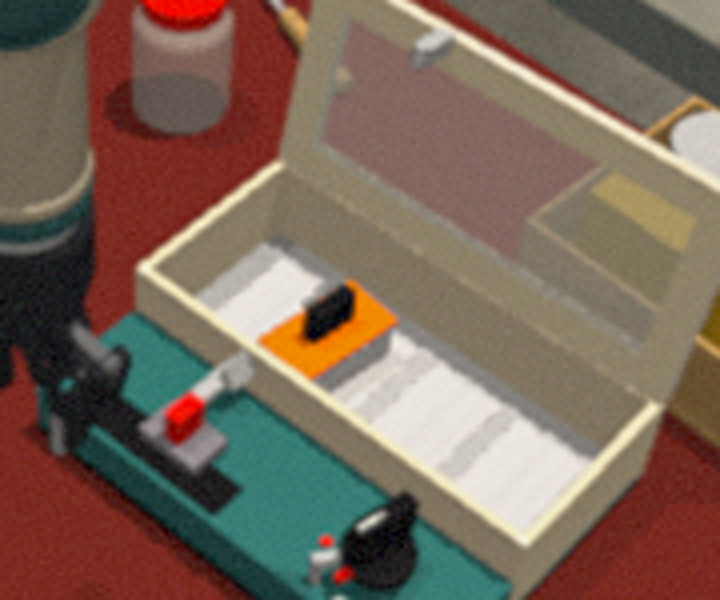

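```bash
python3 - <<'E'
from h import *
def f(pts,z):
    P=np.array([unp("top",*cr(*p,265,125,5),z) for p in pts])[:,:2];d=P[0]+P[1]-P[2]-P[3];print(P.round(1).tolist(),P.mean(0).round(1),np.degrees(np.arctan2(d[1],d[0])).round(1))
f([(223,262),(311,266),(304,426),(216,426)],60)
f([(263,297),(280,300),(275,375),(255,373)],90)
f([(35,205),(658,150),(692,433),(62,488)],90)
f([(65,490),(670,440),(692,628),(77,683)],50)
E
```

```text
[[606.5, -116.0], [603.9, -163.6], [516.5, -158.0], [516.9, -110.8]] [ 560.9 -137.1] -3.5
[[581.1, -135.0], [579.4, -143.9], [539.4, -140.5], [540.6, -130.0]] [ 560.1 -137.4] -5.9
[[631.8, -15.1], [658.7, -346.1], [507.0, -357.4], [480.8, -28.5]] [ 569.6 -186.8] 4.6
[[484.1, -29.5], [508.6, -356.0], [407.4, -363.3], [380.8, -35.3]] [ 445.2 -196. ] 3.6
```

```bash
python3 -m handwheel '-3.76 -0.22 0 0 0 0 0.2;-3.76 -0.22 0 0 0 0 0.2;-3.76 -0.22 0 0 0 0 0.2;-3.76 -0.22 0 0 0 0 0.2;-3.76 -0.22 0 0 0 0 0.2;-3.76 -0.22 0 0 0 0 0.2;-3.76 -0.22 0 0 0 0 0.2;0 0 0 0 0 4.4 0.2;0 0 0 0 0 4.3 0.2;0 0 4 0 0 0 0.2;0 0 0 0 0 0 0.2;0 0 0 0 0 0 0.2'; python3 - <<'E'
from h import *
b=snapshot("side")
crop("side","pics/f2.png",240,150,180,150,4,b)
s=sense();print(s["tcp_pos"],toolmove((560.5,-137.2,72)),s["orientation"])
E
```

```text
clock: 7.25
tcp_pos: [565.7, -139.0, 156.3]
orientation: [[-0.998, 0.069, -0.002], [0.069, 0.998, 0.001], [0.002, 0.001, -1.0]]
ft_force: [0.6, 0.9, 0.3]
width: 0.602
[ 566.44178172 -139.46907666  157.55476024] [0.61092019 0.1827934  8.55535317] [[-9.97613860e-01  6.90397657e-02  3.11414409e-04]
 [ 6.90398526e-02  9.97613864e-01  2.77323484e-04]
 [-2.91524984e-04  2.98161757e-04 -9.99999913e-01]]
```

View pics/f2.png

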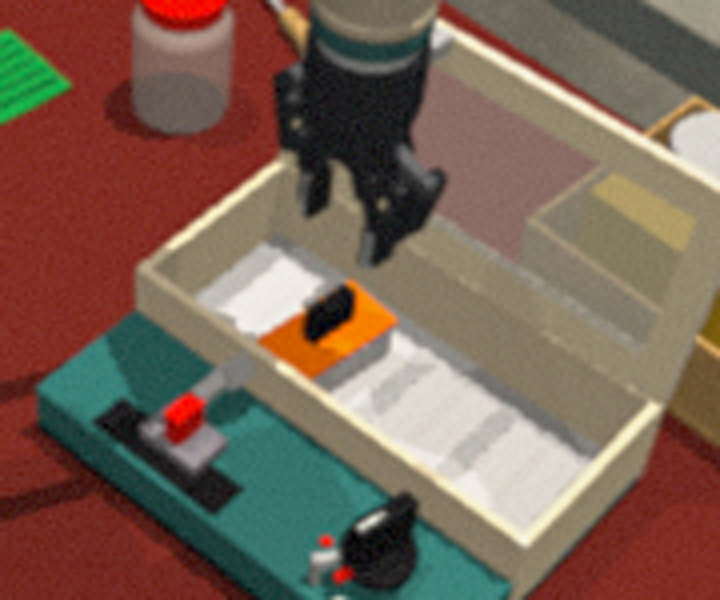

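```bash
python3 -m handwheel '0.5 0.2 2.5 0 0 0 0.2;0 0 2.5 0 0 0 0.2;0 0 2 0 0 0 0.2;0 0 1.5 0 0 0 0.2;0 0 0 0 0 0 0.2;0 0 0 0 0 0 0.2;0 0 0 0 0 0 -0.9;0 0 0 0 0 0 -0.9;0 0 0 0 0 0 -0.9;0 0 0 0 0 0 -0.9;0 0 0 0 0 0 -0.9;0 0 0 0 0 0 -0.9' 40
```

```text
clock: 8.5
tcp_pos: [561.3, -137.8, 73.5]
orientation: [[-0.998, 0.07, 0.002], [0.07, 0.998, -0.001], [-0.002, -0.001, -1.0]]
ft_force: [-1.1, -0.3, 5.5]
width: 0.158
```

```bash
python3 -m handwheel '0 0 -2 0 0 0 -0.9;0 0 -4 0 0 0 -0.9;0 0 -4 0 0 0 -0.9;0 0 -4 0 0 0 -0.9;0 0 -3 0 0 0 -0.9;0.12 4 0 0 0 0 -0.9;0.12 4 0 0 0 0 -0.9;0.12 4 0 0 0 0 -0.9;0.12 4 0 0 0 0 -0.9' ;python3 -m handwheel '0.12 4 0 0 0 0 -0.9;0.12 4 0 0 0 0 -0.9;0.12 4 0 0 0 0 -0.9;0.12 4 0 0 0 0 -0.9;0.12 4 0 0 0 0 -0.9;0.12 4 0 0 0 0 -0.9;0 0 0 0 0 0 -0.9;0 0 0 0 0 0 -0.9'; python3 - <<'E'
from h import *
b=snapshot("side");a=snapshot("top")
cv2.imwrite("pics/g2.png",b[:,:,::-1])
cv2.imwrite("pics/g1.png",a[:,:,::-1])
s=sense();print(s["tcp_pos"],toolmove((577.5,266.4,59)),unp("top",211,144,120))
E
```

```text
clock: 9.4
tcp_pos: [566.1, 23.9, 241.4]
orientation: [[-0.998, 0.07, -0.002], [0.07, 0.998, 0.0], [0.002, 0.0, -1.0]]
ft_force: [0.6, 0.6, -2.7]
width: 0.158
clock: 10.2
tcp_pos: [575.7, 263.0, 240.9]
orientation: [[-0.998, 0.068, -0.002], [0.068, 0.998, -0.001], [0.002, -0.002, -1.0]]
ft_force: [0.0, 0.0, -2.7]
width: 0.155
[576.07461687 261.47598398 241.50963938] [-0.13604499  0.52657272 18.25005956] [683.56261525 141.65630831 120.        ]
```

View pics/g2.png

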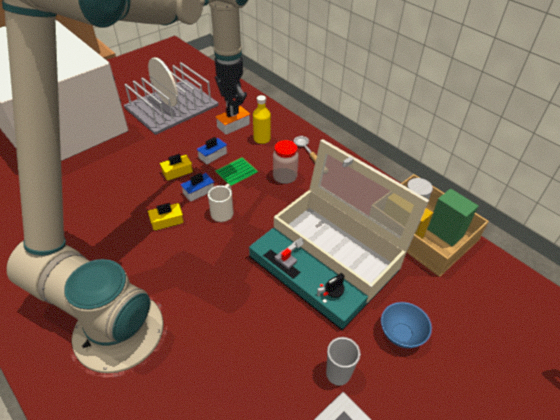

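View pics/g1.png

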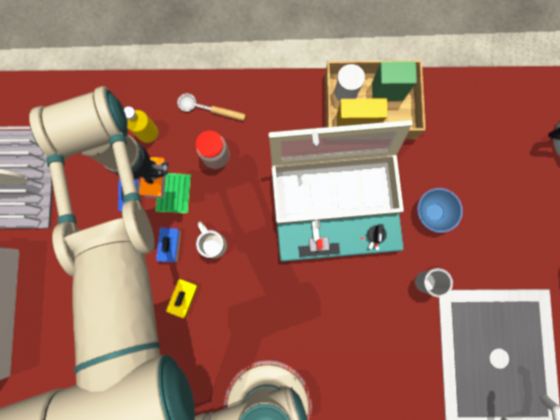

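Tin held upright; it is above the mat by the TCP reading, so I descend, with TCP about 58 at contact.

```bash
python3 -m handwheel '-0.1 0.4 4 0 0 0 -0.9;0 0 4 0 0 0 -0.9;0 0 4 0 0 0 -0.9;0 0 3 0 0 0 -0.9;0 0 0 0 0 0 -0.9;0 0 0 0 0 0 -0.9';python3 - <<'E'
from h import *
b=snapshot("side")
crop("side","pics/h2.png",170,80,150,120,5,b)
s=sense();print(s["tcp_pos"],toolmove((577.5,266.4,59)),s["ft_force"])
E
```

```text
clock: 10.9
tcp_pos: [578.3, 265.2, 92.7]
orientation: [[-0.997, 0.071, -0.0], [0.071, 0.997, -0.0], [0.0, -0.0, -1.0]]
ft_force: [1.7, -0.1, -2.1]
width: 0.152
[579.30613535 265.85120206  94.02397059] [0.19369109 0.03813069 3.50192062] [ 0.8201968  -0.41164776 -2.92919013]
```

View pics/h2.png

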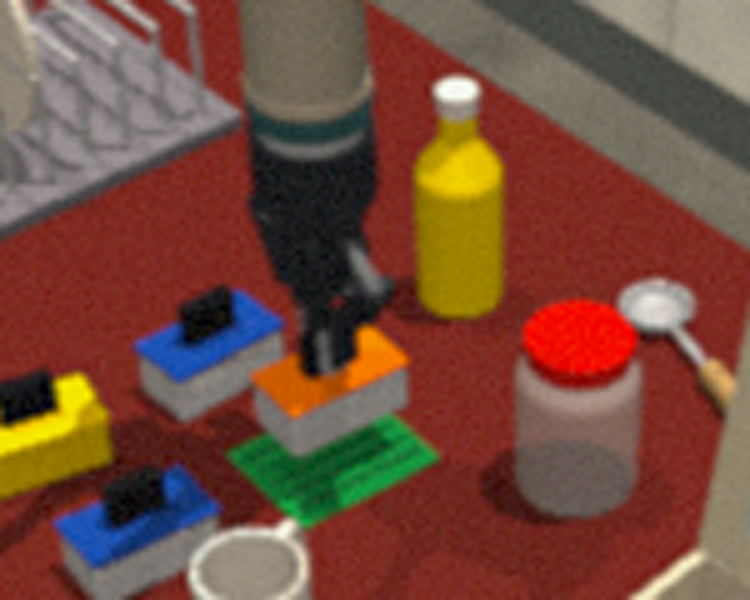

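Orange tin hovers over the mat (mat centre ≈ (237,173)). Lowering 36 mm gently.

```bash
python3 -m handwheel '0.1 0 2 0 0 0 -0.9;0 0 0.8 0 0 0 -0.9;0 0 0.4 0 0 0 -0.9;0 0 0.2 0 0 0 -0.9;0 0 0.1 0 0 0 -0.9;0 0 0 0 0 0 -0.9;0 0 0 0 0 0 -0.9'
```

```text
clock: 11.65
tcp_pos: [577.1, 266.5, 57.8]
orientation: [[-0.998, 0.07, 0.001], [0.07, 0.998, 0.0], [-0.001, 0.0, -1.0]]
ft_force: [-0.7, 0.5, -2.9]
width: 0.154
```

```bash
python3 -m handwheel '0 0 0.1 0 0 0 -0.9;0 0 0.1 0 0 0 -0.9;0 0 0 0 0 0 -0.9;0 0 0 0 0 0 -0.9'
```

```text
clock: 12.05
tcp_pos: [577.1, 266.5, 57.5]
orientation: [[-0.998, 0.07, 0.002], [0.07, 0.998, 0.001], [-0.001, 0.001, -1.0]]
ft_force: [-3.1, -1.3, 6.7]
width: 0.159
```

```bash
python3 -m handwheel '0 0 0 0 0 0 0.1;0 0 0 0 0 0 0.1;0 0 0 0 0 0 0.1;0 0 -1 0 0 0 0.1;0 0 -4 0 0 0 0.1;0 0 -4 0 0 0 0.1;0 0 -4 0 0 0 0.1;4 0 0 0 0 0 0.2;4 0 0 0 0 0 0.2;4 0 0 0 0 0 0.2;4 0 0 0 0 0 0.2;0 0 0 0 0 0 0.2';python3 - <<'E'
from h import *
a=snapshot("top");b=snapshot("side")
crop("top","pics/i1.png",105,145,130,120,6,a)
crop("side","pics/i2.png",140,120,130,110,5,b)
s=sense();print(s["tcp_pos"])
E
```

```text
clock: 13.25
tcp_pos: [411.5, 277.1, 185.8]
orientation: [[-0.998, 0.067, -0.004], [0.067, 0.998, -0.001], [0.004, -0.001, -1.0]]
ft_force: [-0.3, 0.5, -0.2]
width: 0.599
[417.12332822 277.84253483 186.30991982]
```

View pics/i1.png

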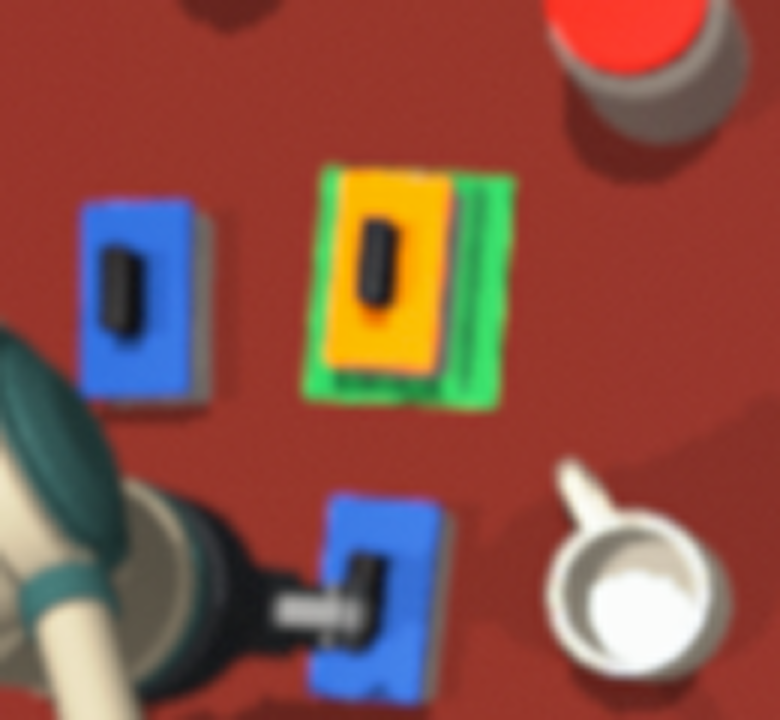

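View pics/i2.png

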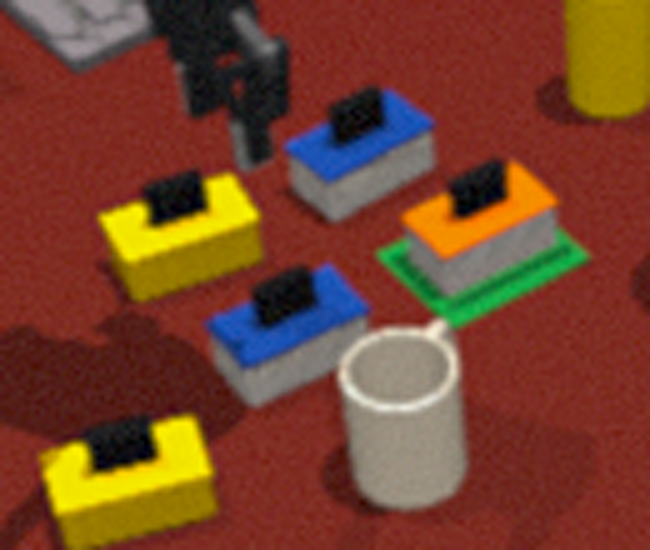

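```bash
python3 -c "
from h import *
print(toolmove((428.4,269,54)),sense()['tcp_pos'])"
```

```text
[-1.15693621 -0.81743405 13.23276186] [417.12332822 277.84253483 186.30991982]
```

```bash
python3 -m handwheel '-1.15 -0.8 0 0 0 0 0.2;0 0 4 0 0 0 0.2;0 0 4 0 0 0 0.2;0 0 0 0 0 0 0.2;0 0 0 0 0 0 0.2';python3 - <<'E'
from h import *
b=snapshot("side")
crop("side","pics/j2.png",140,120,130,110,5,b)
print(toolmove((428.4,269,53)),sense()['tcp_pos'])
E
```

```text
clock: 13.85
tcp_pos: [429.8, 268.3, 105.2]
orientation: [[-0.997, 0.071, -0.001], [0.071, 0.997, -0.001], [0.001, -0.001, -1.0]]
ft_force: [0.4, 0.5, 0.5]
width: 0.601
[ 0.21701224 -0.00547087  5.33370393] [430.45773869 268.86279402 106.34134484]
```

View pics/j2.png

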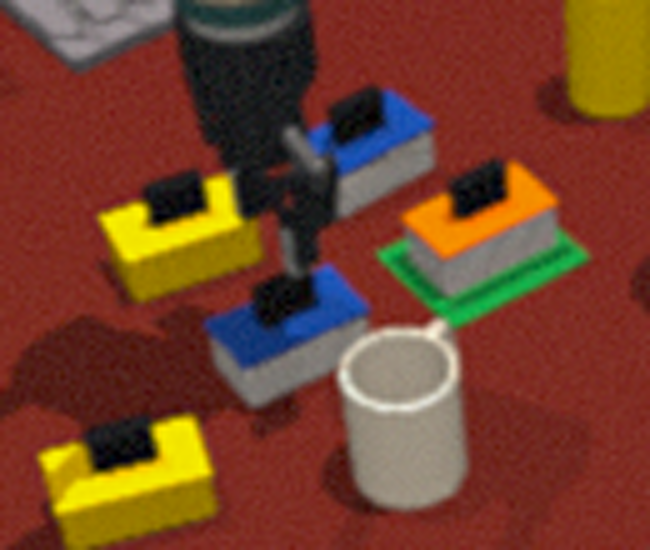

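```bash
python3 -m handwheel '0.1 0 3 0 0 0 0.2;0 0 2.2 0 0 0 0.2;0 0 0 0 0 0 0.2;0 0 0 0 0 0 0.2;0 0 0 0 0 0 -0.9;0 0 0 0 0 0 -0.9;0 0 0 0 0 0 -0.9;0 0 0 0 0 0 -0.9;0 0 0 0 0 0 -0.9;0 0 0 0 0 0 -0.9' 40
```

```text
clock: 14.9
tcp_pos: [428.1, 269.4, 54.7]
orientation: [[-0.998, 0.07, 0.003], [0.07, 0.998, 0.001], [-0.003, 0.001, -1.0]]
ft_force: [-0.3, 0.4, 6.8]
width: 0.156
```

```bash
python3 -m handwheel '0 0 -2 0 0 0 -0.9;0 0 -4 0 0 0 -0.9;0 0 -4 0 0 0 -0.9;0 0 -4 0 0 0 -0.9;0 0 -4 0 0 0 -0.9;0 0 0 0 0 -4.4 -0.9;0 0 0 0 0 -4.4 -0.9;-0.88 -4 0 0 0 0 -0.9;-0.88 -4 0 0 0 0 -0.9;-0.88 -4 0 0 0 0 -0.9' ;python3 -m handwheel '-0.88 -4 0 0 0 0 -0.9;-0.88 -4 0 0 0 0 -0.9;-0.88 -4 0 0 0 0 -0.9;-0.88 -4 0 0 0 0 -0.9;-0.88 -4 0 0 0 0 -0.9;-0.88 -4 0 0 0 0 -0.9;-0.88 -4 0 0 0 0 -0.9;-0.88 -4 0 0 0 0 -0.9;-0.88 -4 0 0 0 0 -0.9;0 -2 0 0 0 0 -0.9;0 0 0 0 0 0 -0.9;0 0 0 0 0 0 -0.9';python3 - <<'E'
from h import *
b=snapshot("side")
crop("side","pics/k2.png",200,60,260,250,3,b)
print(toolmove((574,-222,76)),sense()['tcp_pos'],sense()['orientation'][:,0])
E
```

```text
clock: 15.9
tcp_pos: [463.1, 150.4, 233.1]
orientation: [[-0.996, -0.085, -0.001], [-0.085, 0.996, -0.0], [0.001, -0.0, -1.0]]
ft_force: [-0.1, 0.2, -3.3]
width: 0.153
clock: 17.1
tcp_pos: [573.4, -220.0, 232.6]
orientation: [[-0.997, -0.083, -0.002], [-0.083, 0.997, 0.002], [0.002, 0.002, -1.0]]
ft_force: [-0.3, 0.7, -2.5]
width: 0.156
[-0.0513175  -0.30083454 15.68868062] [ 573.44446428 -219.34601528  232.89305651] [-0.99647873 -0.08383795  0.00116066]
```

View pics/k2.png

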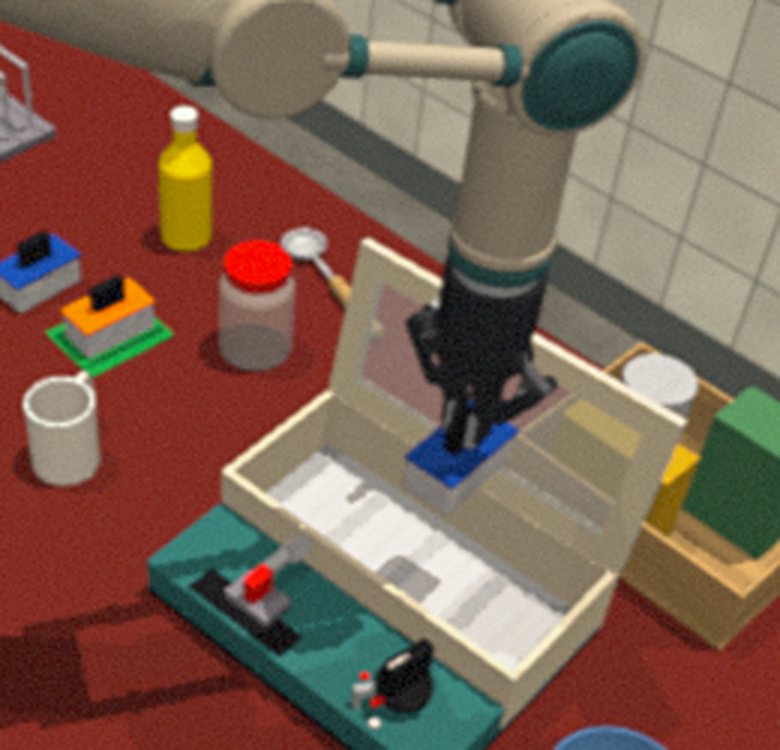

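Blue tin is level above the chamber centre, shadow on the tray. Lowering 157 mm.

```bash
python3 -m handwheel '0 -0.2 4 0 0 0 -0.9;0 0 4 0 0 0 -0.9;0 0 3 0 0 0 -0.9;0 0 2 0 0 0 -0.9;0 0 1.4 0 0 0 -0.9;0 0 0.8 0 0 0 -0.9;0 0 0.3 0 0 0 -0.9;0 0 0.2 0 0 0 -0.9;0 0 0 0 0 0 -0.9;0 0 0 0 0 0 -0.9'
```

```text
clock: 18.15
tcp_pos: [574.8, -222.7, 77.2]
orientation: [[-0.996, -0.084, 0.001], [-0.084, 0.996, -0.001], [-0.001, -0.001, -1.0]]
ft_force: [0.0, 0.2, -2.4]
width: 0.156
```

```bash
python3 -m handwheel '0 0 0.1 0 0 0 -0.9;0 0 0.1 0 0 0 -0.9;0 0 0.1 0 0 0 -0.9;0 0 0 0 0 0 -0.9;0 0 0 0 0 0 -0.9'
```

```text
clock: 18.65
tcp_pos: [574.5, -222.8, 74.7]
orientation: [[-0.997, -0.083, 0.001], [-0.083, 0.997, -0.0], [-0.001, -0.001, -1.0]]
ft_force: [-1.7, 1.3, 5.5]
width: 0.155
```

```bash
python3 -m handwheel '0 0 0 0 0 0 0.1;0 0 0 0 0 0 0.1;0 0 0 0 0 0 0.1;0 0 -1 0 0 0 0.1;0 0 -4 0 0 0 0.1;0 0 -4 0 0 0 0.1;0 0 -4 0 0 0 0.1;0 0 -3 0 0 0 0.1;0 4 0 0 0 0 0.2;0 4 0 0 0 0 0.2;0 4 0 0 0 0 0.2;0 4 0 0 0 0 0.2';python3 -m handwheel '0 4 0 0 0 0 0.2;0 4 0 0 0 0 0.2;0 4 0 0 0 0 0.2;0 4 0 0 0 0 0.2;0 4 0 0 0 0 0.2;0 4 0 0 0 0 0.2;0 4 0 0 0 1.4 0.2;0 0 0 0 0 1.3 0.2;0 0 0 0 0 0 0.2';python3 - <<'E'
from h import *
a=snapshot("top");b=snapshot("side")
cv2.imwrite("pics/l1.png",a[:,:,::-1])
crop("side","pics/l2.png",140,90,150,130,5,b)
crop("side","pics/l3.png",240,150,180,150,4,b)
print(toolmove((566.5,382.5,76)),sense()['tcp_pos'],sense()['orientation'][:,0])
E
```

```text
clock: 19.85
tcp_pos: [560.7, -61.8, 234.2]
orientation: [[-0.997, -0.083, 0.001], [-0.083, 0.997, -0.0], [-0.001, -0.0, -1.0]]
ft_force: [0.6, -0.0, 0.1]
width: 0.601
clock: 20.75
tcp_pos: [537.4, 216.6, 233.7]
orientation: [[-0.999, -0.039, 0.001], [-0.039, 0.999, -0.0], [-0.001, -0.0, -1.0]]
ft_force: [0.1, -0.7, -0.4]
width: 0.606
[-3.49177806 16.63151934 15.75290726] [537.62996746 215.10838588 233.61336376] [-9.99331596e-01 -3.65547775e-02 -3.29402918e-04]
```

View pics/l1.png

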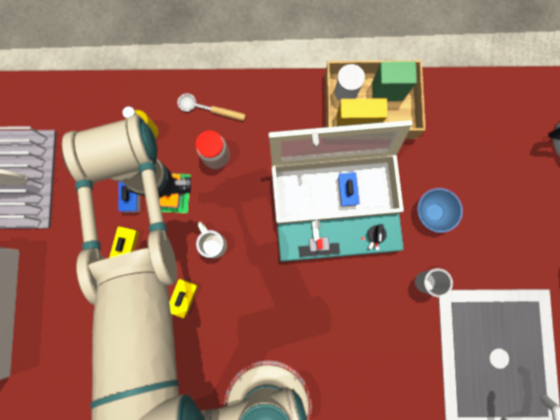

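View pics/l2.png

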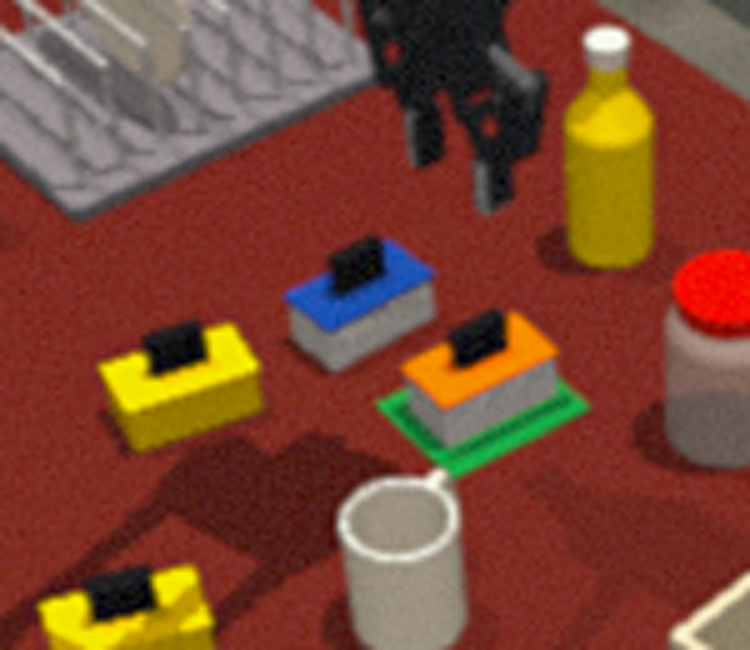

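View pics/l3.png

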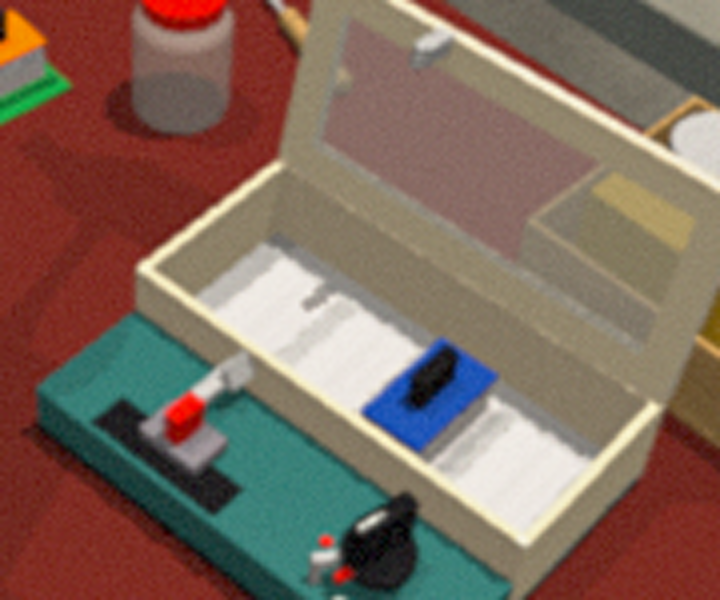

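```bash
python3 -m handwheel '-0.7 3.3 0 0 0 0 0.2;-0.7 3.3 0 0 0 0 0.2;-0.7 3.3 0 0 0 0 0.2;-0.7 3.3 0 0 0 0 0.2;-0.7 3.4 0 0 0 0 0.2;0 0 4 0 0 0 0.2;0 0 4 0 0 0 0.2;0 0 4 0 0 0 0.2;0 0 0 0 0 0 0.2;0 0 0 0 0 0 0.2';python3 - <<'E'
from h import *
b=snapshot("side")
crop("side","pics/m2.png",140,90,150,130,5,b)
print(toolmove((566.5,382.3,53)),sense()['tcp_pos'],sense()['orientation'][:,0])
E
```

```text
clock: 21.85
tcp_pos: [567.2, 381.9, 113.6]
orientation: [[-0.999, -0.035, -0.001], [-0.035, 0.999, -0.0], [0.001, -0.0, -1.0]]
ft_force: [1.2, 0.0, -0.1]
width: 0.597
[ 0.18548867 -0.04161605  6.22836119] [568.17214229 382.697572   115.28890735] [-0.99937303 -0.03530056 -0.00272534]
```

View pics/m2.png

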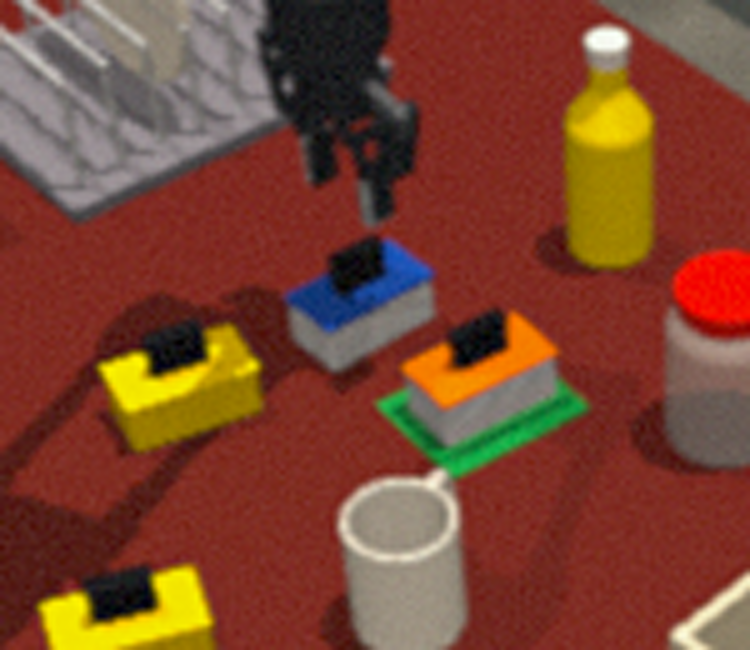

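```bash
python3 -m handwheel '0.1 0 3 0 0 0 0.2;0 0 3 0 0 0 0.2;0 0 0 0 0 0 0.2;0 0 0 0 0 0 0.2;0 0 0 0 0 0 -0.9;0 0 0 0 0 0 -0.9;0 0 0 0 0 0 -0.9;0 0 0 0 0 0 -0.9;0 0 0 0 0 0 -0.9;0 0 0 0 0 0 -0.9' 40
```

```text
clock: 22.9
tcp_pos: [566.5, 383.5, 55.3]
orientation: [[-0.999, -0.037, 0.003], [-0.037, 0.999, 0.001], [-0.003, 0.001, -1.0]]
ft_force: [0.3, -0.3, 6.1]
width: 0.156
```

```bash
python3 -m handwheel '0 0 -2 0 0 0 -0.9;0 0 -4 0 0 0 -0.9;0 0 -4 0 0 0 -0.9;0 0 -4 0 0 0 -0.9;0 0 -4 0 0 0 -0.9;0.14 -4.1 0 0 0 0 -0.9;0.14 -4.1 0 0 0 0 -0.9;0.14 -4.1 0 0 0 0 -0.9;0.14 -4.1 0 0 0 0 -0.9' ;python3 -m handwheel '0.14 -4.1 0 0 0 0 -0.9;0.14 -4.1 0 0 0 0 -0.9;0.14 -4.1 0 0 0 0 -0.9;0.14 -4.1 0 0 0 0 -0.9;0.14 -4.1 0 0 0 0 -0.9;0.14 -4.1 0 0 0 0 -0.9;0.14 -4.1 0 0 0 0 -0.9;0.14 -4.1 0 0 0 0 -0.9;0.14 -4.1 0 0 0 0 -0.9;0 0 0 0 0 -2.6 -0.9;0 0 0 0 0 0 -0.9;0 0 0 0 0 0 -0.9';python3 - <<'E'
from h import *
b=snapshot("side")
crop("side","pics/n2.png",200,60,260,250,3,b)
print(toolmove((568,-150,78)),sense()['tcp_pos'],sense()['orientation'][:,0])
E
```

```text
clock: 23.8
tcp_pos: [565.1, 217.5, 232.9]
orientation: [[-0.999, -0.037, -0.001], [-0.037, 0.999, -0.0], [0.001, -0.0, -1.0]]
ft_force: [1.4, -0.8, -2.6]
width: 0.153
clock: 25.0
tcp_pos: [566.3, -149.8, 232.9]
orientation: [[-0.997, -0.081, -0.001], [-0.081, 0.997, 0.001], [0.001, 0.001, -1.0]]
ft_force: [-0.3, 0.3, -3.1]
width: 0.154
[-0.16211588 -0.08518871 15.49915905] [ 566.43354663 -149.4132897   232.99338369] [-9.96639662e-01 -8.19078639e-02  6.96968050e-04]
```

View pics/n2.png

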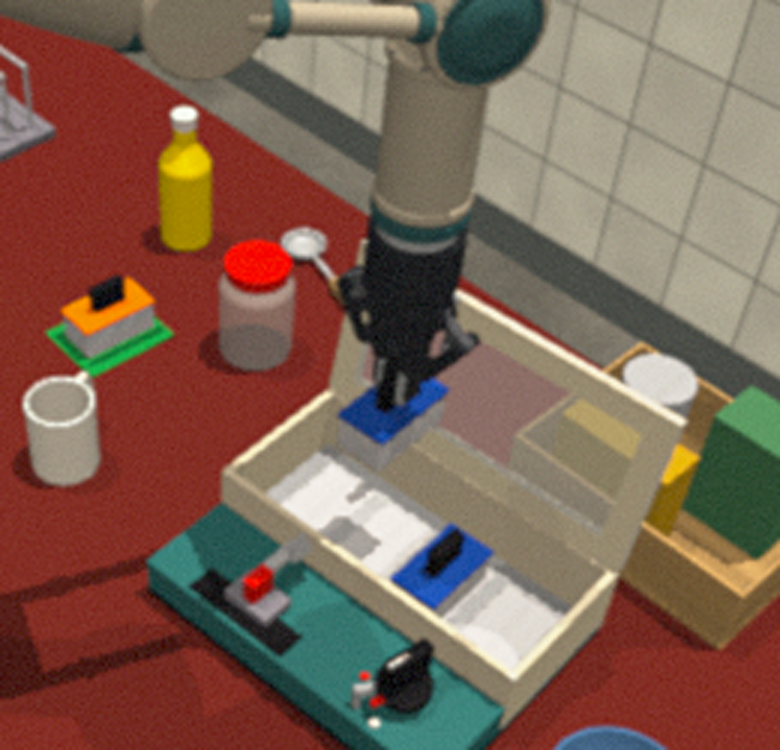

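```bash
python3 -m handwheel '-0.1 0 4 0 0 0 -0.9;0 0 4 0 0 0 -0.9;0 0 3 0 0 0 -0.9;0 0 2 0 0 0 -0.9;0 0 1.4 0 0 0 -0.9;0 0 0.8 0 0 0 -0.9;0 0 0.3 0 0 0 -0.9;0 0 0.1 0 0 0 -0.9;0 0 0 0 0 0 -0.9;0 0 0 0 0 0 -0.9'; python3 -m handwheel '0 0 0.1 0 0 0 -0.9;0 0 0.1 0 0 0 -0.9;0 0 0 0 0 0 -0.9;0 0 0 0 0 0 -0.9'
```

```text
clock: 26.05
tcp_pos: [568.3, -150.4, 78.2]
orientation: [[-0.997, -0.082, 0.002], [-0.082, 0.997, -0.001], [-0.002, -0.001, -1.0]]
ft_force: [0.4, -0.3, -1.9]
width: 0.153
clock: 26.45
tcp_pos: [567.8, -150.3, 75.4]
orientation: [[-0.997, -0.082, 0.0], [-0.082, 0.997, -0.0], [-0.0, -0.0, -1.0]]
ft_force: [-0.5, 0.2, -1.3]
width: 0.157
```

```bash
python3 -m handwheel '0 0 0.1 0 0 0 -0.9;0 0 0 0 0 0 -0.9;0 0 0 0 0 0 -0.9'
```

```text
clock: 26.75
tcp_pos: [567.8, -150.4, 75.3]
orientation: [[-0.997, -0.082, 0.001], [-0.082, 0.997, -0.0], [-0.001, -0.0, -1.0]]
ft_force: [-2.8, -0.7, 5.1]
width: 0.156
```

```bash
python3 -m handwheel '0 0 0 0 0 0 0.1;0 0 0 0 0 0 0.1;0 0 0 0 0 0 0.1;0 0 -1 0 0 0 0.1;0 0 -4 0 0 0 0.1;0 0 -4 0 0 0 0.1;0 0 -4 0 0 0 0.1;4 0 0 0 0 0 0.1;4 0 0 0 0 0 0.1;4 0 0 0 0 0 0.1;4 0 0 0 0 0 0.1';python3 -m handwheel '4 0 0 0 0 0 0.1;4 0 0 0 0 0 0.1;4 0 0 0 0 0 -1;0 0 0 0 0 0 -1;0 0 0 0 0 0 -1';python3 - <<'E'
from h import *
a=snapshot("top");b=snapshot("side")
cv2.imwrite("pics/o1.png",a[:,:,::-1])
crop("top","pics/o3.png",265,125,150,140,5,a)
crop("side","pics/o2.png",200,60,260,250,3,b)
print(sense()['tcp_pos'],sense()['orientation'][:,0],sense()['joint_positions'])
E
```

```text
clock: 27.85
tcp_pos: [406.9, -163.3, 205.0]
orientation: [[-0.997, -0.083, 0.001], [-0.083, 0.997, -0.001], [-0.001, -0.001, -1.0]]
ft_force: [-0.1, 0.0, 0.4]
width: 0.55
clock: 28.35
tcp_pos: [288.8, -173.5, 205.1]
orientation: [[-0.997, -0.08, 0.002], [-0.08, 0.997, -0.001], [-0.002, -0.002, -1.0]]
ft_force: [0.3, 0.1, 0.5]
width: 0.044
[ 289.90967948 -173.65533373  204.91524639] [-0.99662398 -0.08208013 -0.00186755] [-7.47159441e-01 -6.92924508e-02  1.99661498e+00  6.37859408e-04
  1.21215716e+00 -2.40035066e+00]
```

View pics/o1.png

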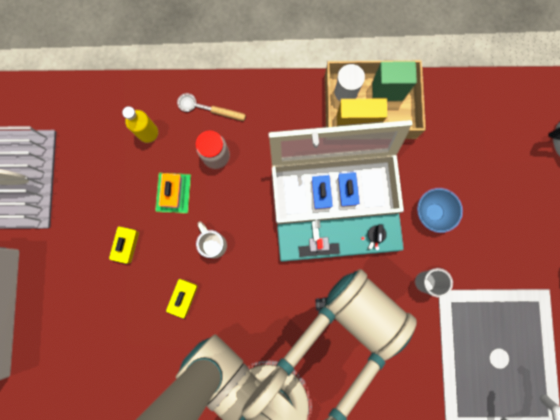

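View pics/o3.png

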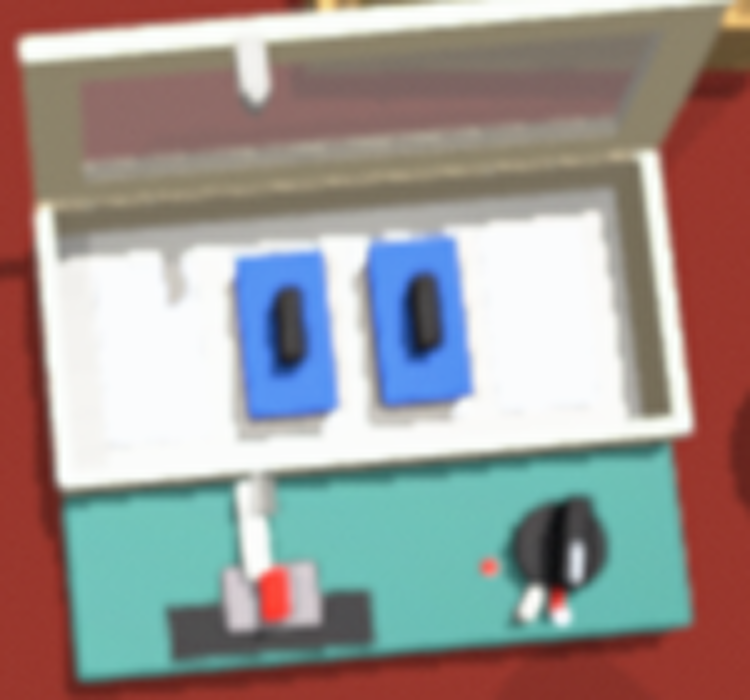

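View pics/o2.png

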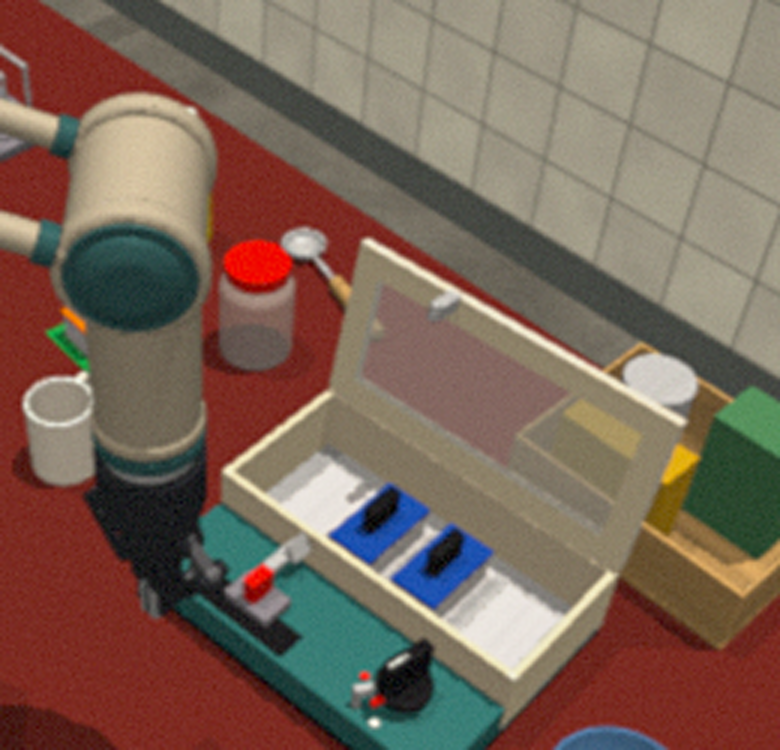

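```bash
python3 -m handwheel '0 0 -4 0 0 0 -1;0 0 -4 0 0 0 -1;0 0 -3 0 0 0 -1;-4 0.2 0 0 0 0 -1;-4 0.2 0 0 0 0 -1;-4 0.2 0 0 0 0 -1;-4 0.2 0 0 0 0 -1;-4 0.2 0 0 0 0 -1;-4 0.2 0 0 0 0 -1;-4 0.2 0 0 0 0 -1;-4 0.2 0 0 0 0 -1;-4 0.2 0 0 0 0 -1';python3 -m handwheel '-4 0.2 0 0 0 0 -1;-2 0.4 0 0 0 0 -1;0 0 0 0 0 0 -1;0 0 0 0 0 0 -1';python3 - <<'E'
from h import *
c,s_=np.cos(np.radians(4.7)),np.sin(np.radians(4.7))
p=sense()['tcp_pos'];d=p-np.array([571,-186,0]);print(p,"rel",d[0]*c+d[1]*s_,-d[0]*s_+d[1]*c)
b=snapshot("side")
crop("side","pics/p2.png",200,40,260,250,3,b)
E
```

```text
clock: 29.65
tcp_pos: [649.2, -124.1, 313.3]
orientation: [[-0.996, -0.084, -0.0], [-0.084, 0.996, 0.0], [0.0, 0.0, -1.0]]
ft_force: [-0.3, -0.4, -0.1]
width: -0.001
clock: 30.05
tcp_pos: [705.9, -113.8, 312.8]
orientation: [[-0.996, -0.084, -0.002], [-0.084, 0.996, 0.0], [0.002, 0.001, -1.0]]
ft_force: [-0.5, 0.7, 0.1]
width: -0.002
[ 705.94636996 -113.76960634  312.78431588] rel 140.41104825620914 60.93020649063078
```

View pics/p2.png

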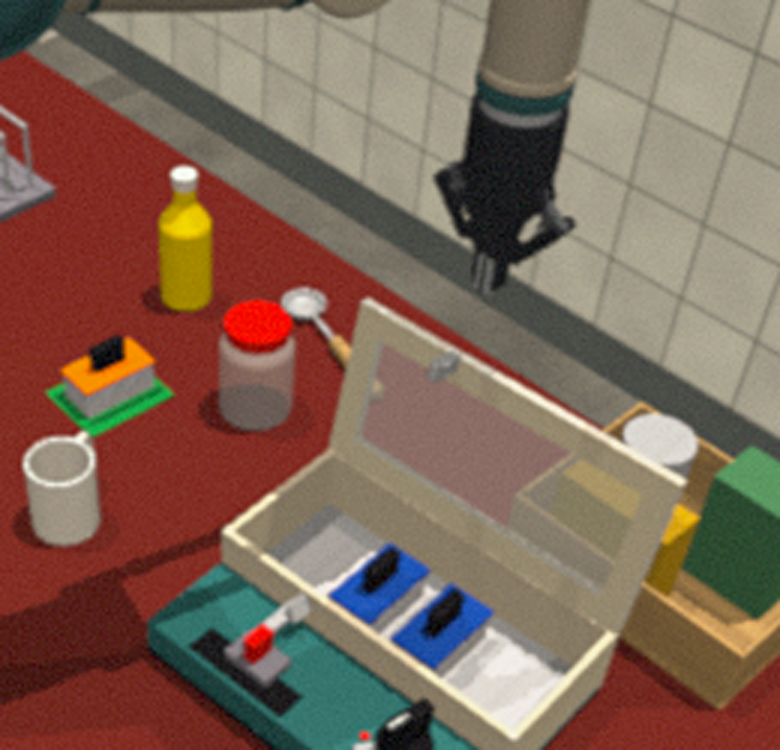

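```bash
python3 - <<'E'
from h import *
c,s_=np.cos(np.radians(4.7)),np.sin(np.radians(4.7))
for z,pp in [(254,[(20,40),(20,62),(370,20)]),(75,[])]:
  for p in pp:
    q=unp("top",*cr(*p,265,125,5),z);d=q-np.array([571,-186,0]);print(p,q.round(1),"rel",d[0]*c+d[1]*s_,-d[0]*s_+d[1]*c)
H=74
for th in [1.75,1.6,1.4,1.2,1.0,.8,.6,.4,.25,.15,.08,.03,0]:
    r=152;x=H-r*np.cos(th)+10*np.sin(th);z=92+r*np.sin(th)+10*np.cos(th);print(th,"tcp rel x %.0f z %.0f"%(x+11,z+8))
E
```

```text
(20, 40) [670.3 -12.6 254. ] rel 113.16919703937916 164.6867354591766
(20, 62) [659.8 -12.6 254. ] rel 102.73837702304506 165.583991235454
(370, 20) [ 678.3 -173.9  254. ] rel 107.92889309572787 3.2241777853485374
1.75 tcp rel x 122 z 248
1.6 tcp rel x 99 z 252
1.4 tcp rel x 69 z 251
1.2 tcp rel x 39 z 245
1.0 tcp rel x 11 z 233
0.8 tcp rel x -14 z 216
0.6 tcp rel x -35 z 194
0.4 tcp rel x -51 z 168
0.25 tcp rel x -60 z 147
0.15 tcp rel x -64 z 133
0.08 tcp rel x -66 z 122
0.03 tcp rel x -67 z 115
0 tcp rel x -67 z 110
```

```bash
python3 -m handwheel '0 0 3 0 0 0 -1;0 0 3 0 0 0 -1;0 0 1.7 0 0 0 -1;0 0 0 0 0 0 -1;1.2 0 0 0 0 0 -1;1.2 0 0 0 0 0 -1;1.2 0 0 0 0 0 -1;1.2 0 0 0 0 0 -1;0 0 0 0 0 0 -1';python3 - <<'E'
from h import *
b=snapshot("side")
crop("side","pics/q2.png",200,40,260,250,3,b)
print(sense()['tcp_pos'],sense()['ft_force'])
E
```

```text
clock: 31.0
tcp_pos: [656.6, -119.1, 239.7]
orientation: [[-0.997, -0.081, 0.003], [-0.081, 0.997, -0.001], [-0.003, -0.001, -1.0]]
ft_force: [1.9, 0.3, 2.4]
width: -0.0
[ 657.50609873 -119.09342067  239.18817273] [ 2.29870982 -0.4507686   1.34709954]
```

View pics/q2.png

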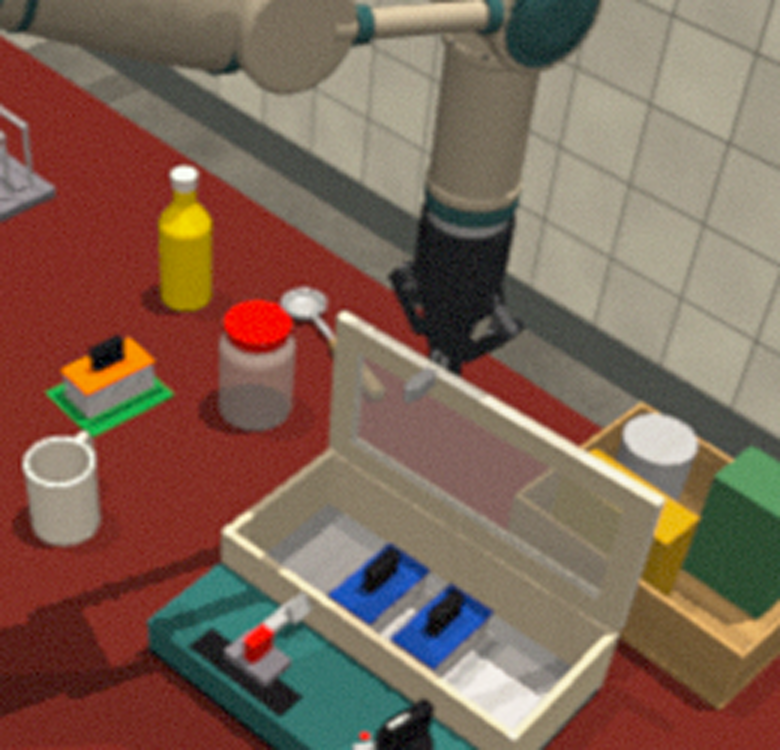

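```bash
python3 -m handwheel '1.2 0 0 0 0 0 -1;1.2 0 0 0 0 0 -1;1.2 0 0 0 0 0 -1;1.2 0 0 0 0 0 -1;1.2 0 0 0 0 0 -1;1.1 0 0.3 0 0 0 -1;1 0 0.4 0 0 0 -1;1.25 0 0.8 0 0 0 -1;1.25 0 0.9 0 0 0 -1;0 0 0 0 0 0 -1';python3 - <<'E'
from h import *
c,s_=np.cos(np.radians(4.7)),np.sin(np.radians(4.7))
p=sense()['tcp_pos'];d=p-np.array([571,-186,0]);print(p,"rel",d[0]*c+d[1]*s_,-d[0]*s_+d[1]*c)
b=snapshot("side")
crop("side","pics/r2.png",200,40,260,250,3,b)
print(sense()['ft_force'])
E
```

```text
clock: 32.05
tcp_pos: [548.8, -127.2, 212.2]
orientation: [[-0.997, -0.081, -0.005], [-0.081, 0.997, 0.001], [0.004, 0.001, -1.0]]
ft_force: [-0.1, 0.6, 1.0]
width: -0.001
[ 548.78190631 -127.19432745  212.18356962] rel -17.324933728252404 60.428449279388055
[1.63528346 0.40004659 1.68726379]
```

View pics/r2.png

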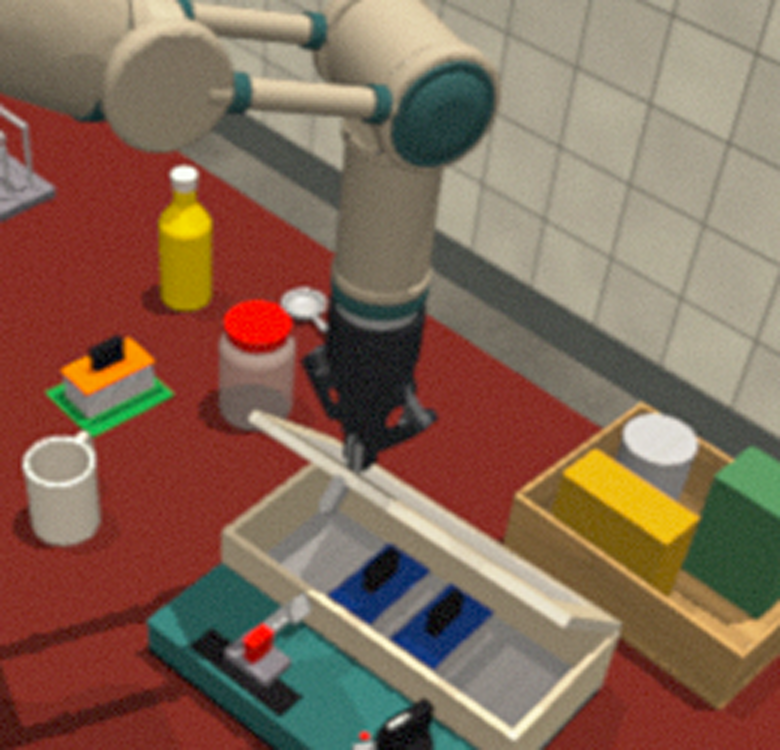

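```bash
python3 -m handwheel '0.9 0 0.9 0 0 0 -1;0.9 0 0.9 0 0 0 -1;0.8 0 1.3 0 0 0 -1;0.8 0 1.3 0 0 0 -1;0.45 0 1 0 0 0 -1;0.45 0 1.1 0 0 0 -1;0.4 0 1.4 0 0 0 -1;0 0 0 0 0 0 -1';python3 - <<'E'
from h import *
c,s_=np.cos(np.radians(4.7)),np.sin(np.radians(4.7))
p=sense()['tcp_pos'];d=p-np.array([571,-186,0]);print(p,"rel",d[0]*c+d[1]*s_,-d[0]*s_+d[1]*c)
b=snapshot("side")
crop("side","pics/s2.png",220,100,200,200,4,b)
print(sense()['ft_force'])
E
```

```text
clock: 32.9
tcp_pos: [504.6, -131.4, 133.2]
orientation: [[-0.997, -0.082, -0.001], [-0.082, 0.997, 0.0], [0.001, 0.0, -1.0]]
ft_force: [0.2, -1.4, 2.7]
width: -0.005
[ 504.57185764 -131.44007731  133.18068698] rel -61.734211513704544 59.81948169079366
[-1.68167785 -0.92235944  3.9031579 ]
```

View pics/s2.png

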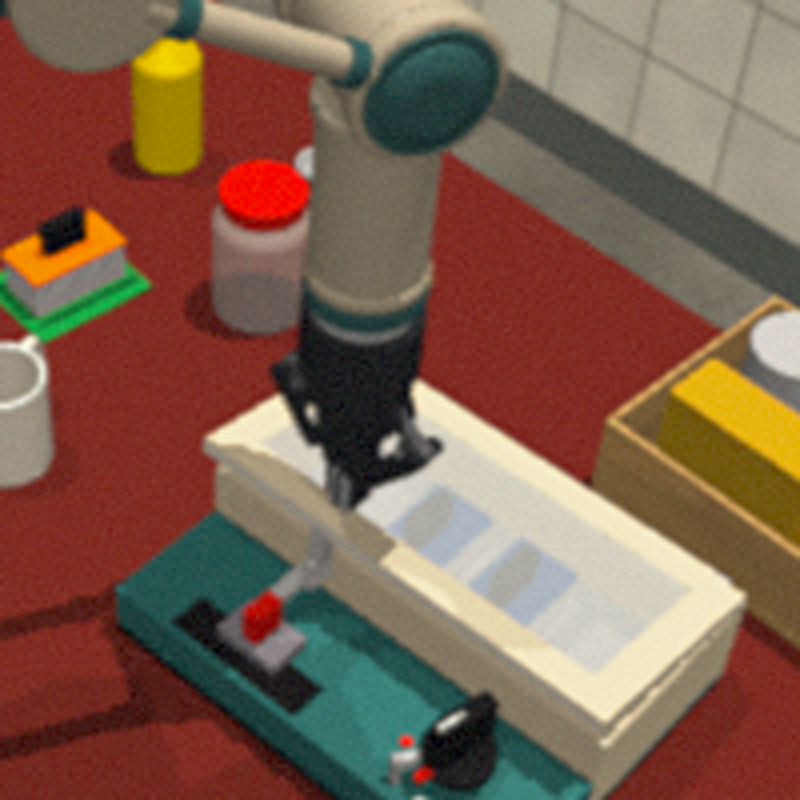

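```bash
python3 -m handwheel '0.2 0 0.6 0 0 0 -1;0.2 0 0.6 0 0 0 -1;0 0 0.4 0 0 0 -1;0 0 0 0 0 0 -1;0 0 0 0 0 0 -1'
```

```text
clock: 33.45
tcp_pos: [502.0, -131.7, 118.8]
orientation: [[-0.997, -0.082, 0.002], [-0.082, 0.997, -0.0], [-0.002, -0.0, -1.0]]
ft_force: [1.1, -0.1, 1.6]
width: 0.0
```

```bash
python3 -m handwheel '0 0 0.3 0 0 0 -1;0 0 0.3 0 0 0 -1;0 0 0 0 0 0 -1;0 0 0 0 0 0 -1';python3 -m handwheel '0 0 0.2 0 0 0 -1;0 0 0 0 0 0 -1;0 0 0 0 0 0 -1'
```

```text
clock: 33.85
tcp_pos: [500.9, -131.5, 112.1]
orientation: [[-0.997, -0.082, -0.0], [-0.082, 0.997, 0.0], [0.0, 0.0, -1.0]]
ft_force: [0.5, 0.8, 2.1]
width: 0.001
clock: 34.15
tcp_pos: [500.8, -131.6, 110.2]
orientation: [[-0.997, -0.082, -0.0], [-0.082, 0.997, 0.0], [0.0, 0.0, -1.0]]
ft_force: [-0.5, 0.2, 2.8]
width: 0.002
```

```bash
python3 -m handwheel '0 0 0.2 0 0 0 -1;0 0 0.1 0 0 0 -1;0 0 0 0 0 0 -1;0 0 0 0 0 0 -1'
```

```text
clock: 34.55
tcp_pos: [500.9, -131.6, 109.8]
orientation: [[-0.997, -0.082, 0.001], [-0.082, 0.997, -0.0], [-0.001, -0.001, -1.0]]
ft_force: [-4.6, 1.6, 19.1]
width: 0.001
```

```bash
python3 -m handwheel '0 0 0.1 0 0 0 -1;0 0 0 0 0 0 -1;0 0 0 0 0 0 -1;0 0 0 0 0 0 -1;0 0 -0.5 0 0 0 -1;0 0 -1 0 0 0 -1;0 0 0 0 0 0 -1;0 0 0 0 0 0 -1';python3 - <<'E'
from h import *
b=snapshot("side")
crop("side","pics/t2.png",220,100,200,200,4,b)
print(sense()['tcp_pos'],sense()['ft_force'])
E
```

```text
clock: 35.35
tcp_pos: [500.7, -131.5, 121.0]
orientation: [[-0.997, -0.082, -0.001], [-0.082, 0.997, 0.0], [0.001, 0.0, -1.0]]
ft_force: [0.6, -0.7, -0.1]
width: -0.001
[ 500.55751932 -131.4390994   120.73081081] [-0.17590174  0.27260612  0.49899557]
```

View pics/t2.png

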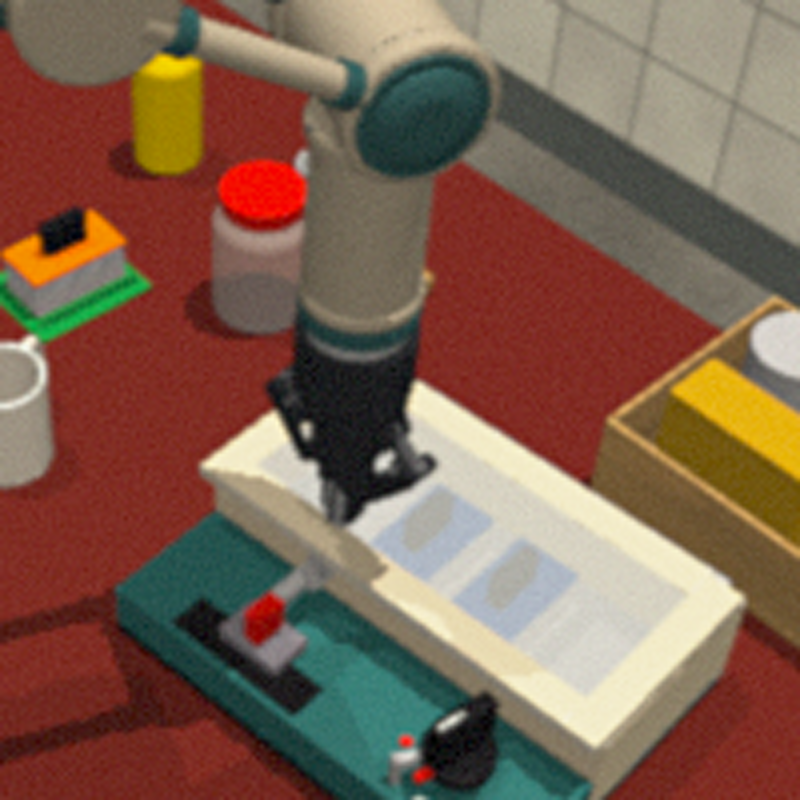

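```bash
python3 -m handwheel '0 0 -4 0 0 0 -1;0 0 -4 0 0 0 -1;4 0 0 0 0 0 -1;4 0 0 0 0 0 -1;4 0 0 0 0 0 -1;4 0 0 0 0 0 0;4 0 0 0 0 0 0;0 0 0 0 0 0 0;0 0 0 0 0 0 0';python3 - <<'E'
from h import *
a=snapshot("top");b=snapshot("side")
crop("top","pics/u1.png",350,205,60,50,12,a)
crop("side","pics/u2.png",305,255,60,50,12,b)
crop("top","pics/u3.png",265,125,150,140,5,a)
print(sense()['tcp_pos'],sense()['ft_force'])
E
```

```text
clock: 36.3
tcp_pos: [301.2, -148.0, 201.1]
orientation: [[-0.997, -0.08, 0.001], [-0.08, 0.997, 0.0], [-0.001, 0.0, -1.0]]
ft_force: [1.2, -0.0, 0.4]
width: 0.503
[ 302.59098026 -148.32956506  201.29324227] [ 0.00335832 -0.29554726  0.26083563]
```

View pics/u1.png

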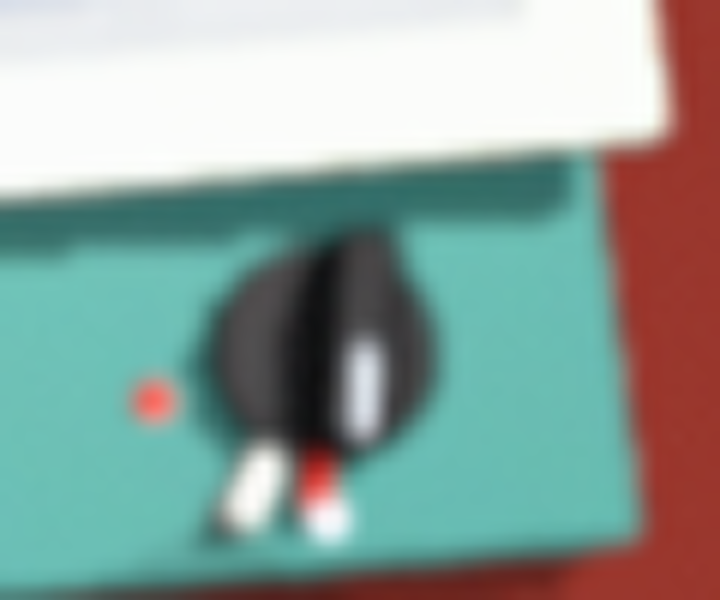

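View pics/u2.png

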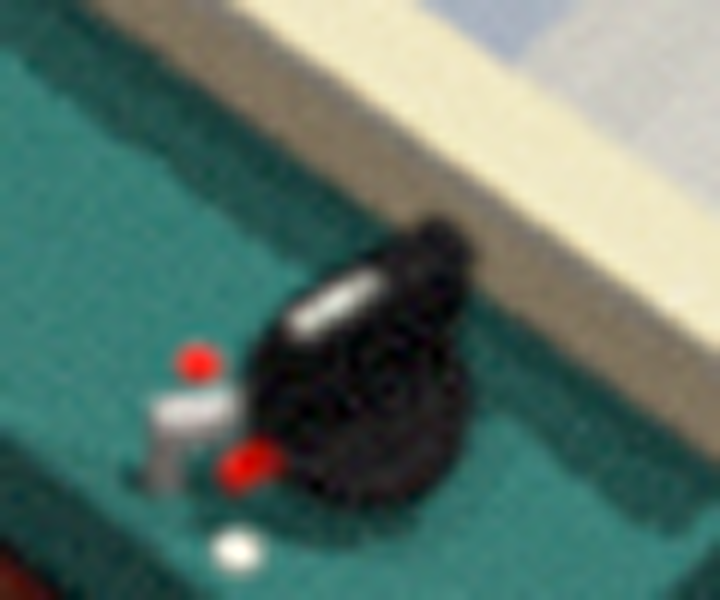

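View pics/u3.png

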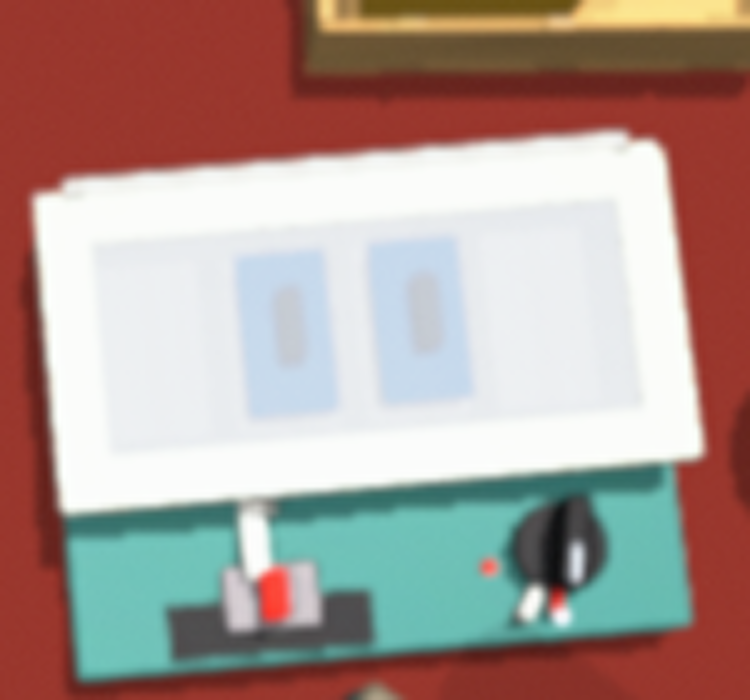

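```bash
python3 - <<'E'
from h import *
g=lambda n,x,y,u,v,z:unp(n,*cr(x,y,u,v,12),z).round(1)
print("bar",g("top",362,338,350,205,112), "back",g("top",370,233,350,205,112),"front",g("top",356,446,350,205,112))
for z in(60,66,72):print("disc",g("top",326,350,350,205,z))
# side: bar top ends
print("side bar back",g("side",435,220,305,255,112),"front",g("side",270,345,305,255,112))
c,s_=np.cos(np.radians(4.7)),np.sin(np.radians(4.7))
for wl in [(-132,-92),(-130,-95),(-128,-95)]:
  P=np.array([571+wl[0]*c-wl[1]*s_,-186+wl[0]*s_+wl[1]*c,112]);print(wl,P, proj("top",P),proj("side",P))
E
```

```text
bar [ 449.3 -289.8  112. ] back [ 471.7 -292.4  112. ] front [ 426.5 -287.7  112. ]
disc [ 451.2 -292.9   60. ]
disc [ 450.7 -291.7   66. ]
disc [ 450.2 -290.4   72. ]
side bar back [ 469.9 -289.1  112. ] front [ 422.9 -288.1  112. ]
(-132, -92) [ 446.98220773 -288.50652273  112.        ] [379.2189988  233.63236384] [334.12165767 277.88515302]
(-130, -95) [ 449.22129803 -291.33255787  112.        ] [380.29809965 232.74519277] [335.61045447 278.10432961]
(-128, -95) [ 451.21457281 -291.16868085  112.        ] [380.20377987 231.96417715] [336.12846752 277.60979939]
```

```bash
python3 -m handwheel '-3.36 -3.83 0 0 0 0 0;-3.36 -3.83 0 0 0 0 0;-3.36 -3.83 0 0 0 0 0;-3.36 -3.83 0 0 0 0 0;0 0 0 0 0 4.4 0;0 0 0 0 0 4.3 0;0 0 3 0 0 0 0;0 0 3 0 0 0 0;0 0 0 0 0 0 0;0 0 0 0 0 0 0';python3 - <<'E'
from h import *
b=snapshot("side")
crop("side","pics/v2.png",285,190,100,120,6,b)
s=sense();print(toolmove((449.2,-289.8,95)),s['tcp_pos'],s['orientation'][:,0],s['joint_positions'])
E
```

```text
clock: 37.4
tcp_pos: [446.3, -286.8, 140.8]
orientation: [[-0.998, 0.069, -0.001], [0.069, 0.998, 0.001], [0.001, 0.001, -1.0]]
ft_force: [0.8, 0.5, 1.0]
width: 0.502
[-0.25013353 -0.21549771  4.68492661] [ 446.80818703 -287.44933032  141.84557528] [-0.99761764  0.06897861 -0.0010017 ] [-7.02788680e-01  2.84906835e-01  1.75075330e+00  1.80542628e-04
  1.10480796e+00 -2.20463231e+00]
```

View pics/v2.png

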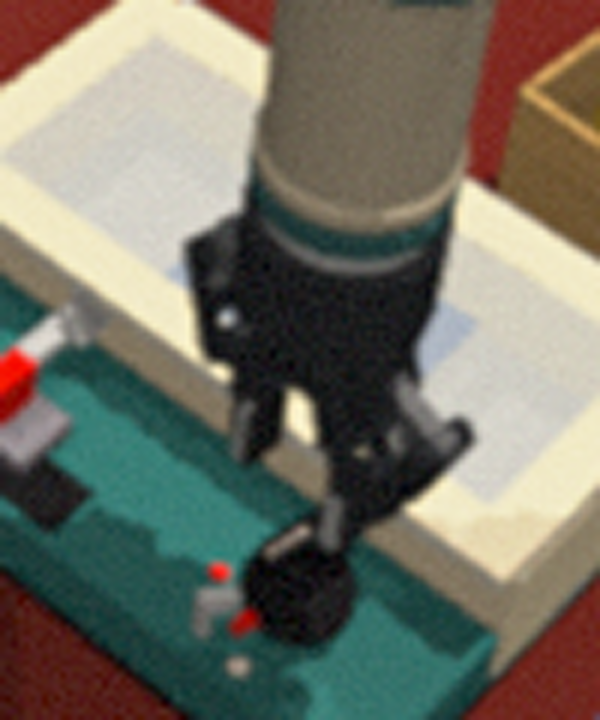

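```bash
python3 -m handwheel '-0.2 -0.2 2 0 0 0 0;0 0 1.5 0 0 0 0;0 0 1.1 0 0 0 0;0 0 0 0 0 0 0;0 0 0 0 0 0 0';python3 - <<'E'
from h import *
b=snapshot("side")
crop("side","pics/w2.png",285,190,100,120,6,b)
s=sense();print(toolmove((449.2,-289.8,95)),s['tcp_pos'],s["ft_force"])
E
```

```text
clock: 37.95
tcp_pos: [447.9, -289.6, 96.1]
orientation: [[-0.998, 0.07, 0.001], [0.07, 0.998, -0.001], [-0.001, -0.001, -1.0]]
ft_force: [0.8, 0.9, -0.2]
width: 0.494
[-0.11615471 -0.00107683  0.13115432] [ 448.0398794  -289.70663167   96.30952503] [ 0.24401867 -0.70453735  0.01840043]
```

View pics/w2.png

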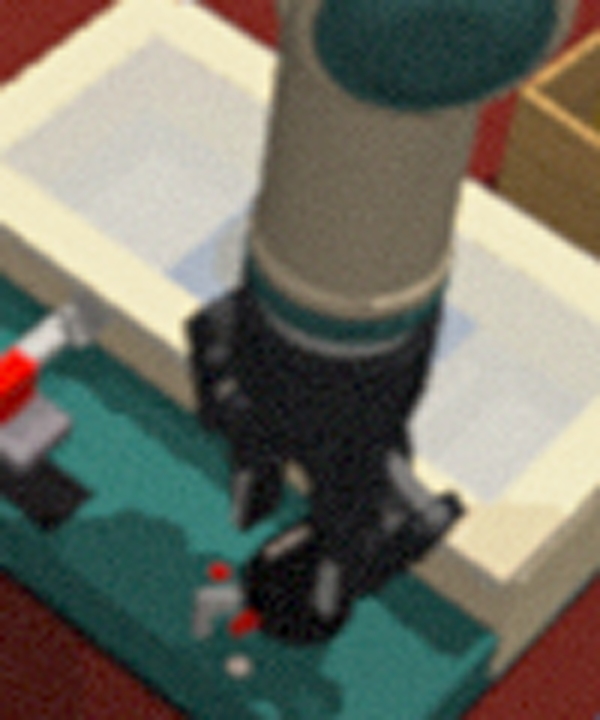

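The fingers straddle the bar. Close gently, then check force before pushing.

```bash
python3 -m handwheel '0 0 0 0 0 0 -0.9;0 0 0 0 0 0 -0.9;0 0 0 0 0 0 -0.9;0 0 0 0 0 0 -0.9;0 0 0 0 0 0 -0.9' 30; python3 -m handwheel '0 0 0 0 0 0 -0.9;0 0 0 0 0 0 -0.9' 70;python3 -c "
from h import *
s=sense();print(s['ft_force'],s['torque'])"
```

```text
clock: 38.5
tcp_pos: [447.9, -291.2, 96.2]
orientation: [[-0.998, 0.069, 0.002], [0.069, 0.998, -0.004], [-0.002, -0.004, -1.0]]
ft_force: [-1.4, -5.5, 2.1]
width: 0.157
clock: 38.7
tcp_pos: [447.9, -291.2, 96.2]
orientation: [[-0.998, 0.069, 0.002], [0.069, 0.998, -0.004], [-0.002, -0.004, -1.0]]
ft_force: [-1.1, -3.9, 2.3]
width: 0.148
[-1.07090239 -3.89054459  2.28498406] [-0.88693211  0.21615665 -0.07929193]
```

```bash
python3 -m handwheel '0 -0.1 0.3 0 0 0 -0.9;0 0 0.3 0 0 0 -0.9;0 0 0.2 0 0 0 -0.9;0 0 0 0 0 0 -0.9;0 0 0 0 0 0 -0.9';python3 -c "
from h import *
s=sense();print(s['ft_force'],s['torque'],s['tcp_pos'])"
```

```text
clock: 39.2
tcp_pos: [447.9, -291.3, 88.4]
orientation: [[-0.998, 0.07, 0.002], [0.07, 0.998, -0.003], [-0.002, -0.002, -1.0]]
ft_force: [-1.4, -4.0, 8.6]
width: 0.148
[-1.41556827 -3.97795344  8.61424407] [-0.60641662  0.35939877 -0.0155284 ] [ 447.90658537 -291.34251886   88.42704313]
```

```bash
python3 -m handwheel '0 -0.1 0.1 0 0 0 -0.9;0 0 0 0 0 0 -0.9;0 0 0 0 0 0 -0.9'
```

```text
clock: 39.5
tcp_pos: [447.9, -291.5, 88.4]
orientation: [[-0.998, 0.07, 0.002], [0.07, 0.998, -0.001], [-0.002, -0.001, -1.0]]
ft_force: [-2.8, -0.5, 15.3]
width: 0.146
```

```bash
python3 -m handwheel '0 0 0 0 0 4 -0.9;0 0 0 0 0 4 -0.9;0 0 0 0 0 4 -0.9;0 0 0 0 0 0 -0.9';python3 -c "
from h import *
s=sense();print(s['torque'])"
```

```text
clock: 39.9
tcp_pos: [448.0, -291.1, 88.4]
orientation: [[-0.961, 0.277, 0.003], [0.277, 0.961, -0.001], [-0.003, 0.0, -1.0]]
ft_force: [-2.0, -0.7, 16.2]
width: 0.146
[ 0.10325898  0.4024012  -0.0270651 ]
```

```bash
python3 -m handwheel '0 0 0 0 0 4 -0.9;0 0 0 0 0 4 -0.9;0 0 0 0 0 4 -0.9;0 0 0 0 0 0 -0.9';python3 -c "
from h import *
s=sense();print(s['torque'])"
```

```text
clock: 40.3
tcp_pos: [448.2, -290.8, 88.3]
orientation: [[-0.882, 0.471, 0.003], [0.471, 0.882, 0.0], [-0.002, 0.001, -1.0]]
ft_force: [-1.6, 1.3, 15.1]
width: 0.143
[ 0.26345423  0.21668534 -0.02858687]
```

```bash
python3 -m handwheel '0 0 0 0 0 4 -0.9;0 0 0 0 0 4 -0.9;0 0 0 0 0 4 -0.9;0 0 0 0 0 4 -0.9;0 0 0 0 0 4 -0.9;0 0 0 0 0 4 -0.9;0 0 0 0 0 4 -0.9;0 0 0 0 0 4 -0.9;0 0 0 0 0 4 -0.9;0 0 0 0 0 0 -0.9;0 0 0 0 0 0 -0.9';python3 -c "
from h import *
s=sense();print(s['torque'])"
```

```text
clock: 41.4
tcp_pos: [449.0, -290.2, 88.3]
orientation: [[-0.437, 0.899, 0.005], [0.899, 0.437, 0.001], [-0.001, 0.005, -1.0]]
ft_force: [1.0, 2.3, 15.9]
width: 0.15
[ 0.50583464 -0.16025861 -0.01470899]
```

```bash
python3 -m handwheel '0 0 0 0 0 4 -0.9;0 0 0 0 0 4 -0.9;0 0 0 0 0 0 -0.9;0 0 0 0 0 0 -0.9';python3 -c "
from h import *
s=sense();print(s['torque'],s['ft_force'])";python3 -m handwheel '0 0 0 0 0 2 -0.9;0 0 0 0 0 0 -0.9;0 0 0 0 0 0 -0.9';python3 -c "
from h import *
s=sense();print(s['torque'],s['ft_force'])"
```

```text
clock: 41.8
tcp_pos: [449.3, -290.1, 88.4]
orientation: [[-0.308, 0.952, 0.005], [0.952, 0.308, 0.001], [-0.0, 0.005, -1.0]]
ft_force: [1.8, 3.2, 14.8]
width: 0.143
[ 0.60927641 -0.27133828 -0.0365796 ] [ 1.77817003  3.20514762 14.79679569]
clock: 42.1
tcp_pos: [449.4, -290.1, 88.3]
orientation: [[-0.274, 0.962, 0.005], [0.962, 0.274, 0.001], [-0.0, 0.005, -1.0]]
ft_force: [2.0, 2.8, 15.1]
width: 0.151
[ 0.6279208  -0.29322646 -0.01917796] [ 1.95599594  2.76646014 15.09918401]
```

```bash
python3 -m handwheel '0 0 -0.5 0 0 0 -0.9;0 0 -0.4 0 0 0 -0.9;0 0 0 0 0 0 -0.9;0 0 0 0 0 0 0;0 0 0 0 0 0 0;0 0 0 0 0 0 0;0 0 0 0 0 0 0;0 0 -2 0 0 0 0;0 0 -4 0 0 0 0;0 0 -4 0 0 0 0;0 0 -3 0 0 0 0';python3 -m handwheel '0 -4 0 0 0 0 0;0 -4 0 0 0 0 0;0 -4 0 0 0 0 0;0 -4 0 0 0 0 0;0 -2 0 0 0 0 0;0 0 0 0 0 0 0;0 0 0 0 0 0 0';python3 - <<'E'
from h import *
a=snapshot("top");b=snapshot("side")
cv2.imwrite("pics/x0.png",a[:,:,::-1])
crop("top","pics/x1.png",265,145,150,120,5,a)
crop("side","pics/x2.png",170,80,260,250,3,b)
crop("side","pics/x3.png",305,255,60,50,12,b)
s=sense();print(s['tcp_pos'],s["ft_force"])
E
```

```text
clock: 43.2
tcp_pos: [447.3, -291.5, 227.4]
orientation: [[-0.275, 0.961, 0.001], [0.961, 0.275, -0.001], [-0.001, 0.001, -1.0]]
ft_force: [1.3, -0.5, 0.1]
width: 0.5
clock: 43.9
tcp_pos: [274.1, -340.8, 225.2]
orientation: [[-0.274, 0.962, 0.001], [0.962, 0.274, 0.0], [0.0, 0.001, -1.0]]
ft_force: [0.3, 0.6, 1.1]
width: 0.503
[ 274.92013068 -340.66828122  225.19243352] [-0.39358396 -0.26557468 -0.12838001]
```

View pics/x0.png

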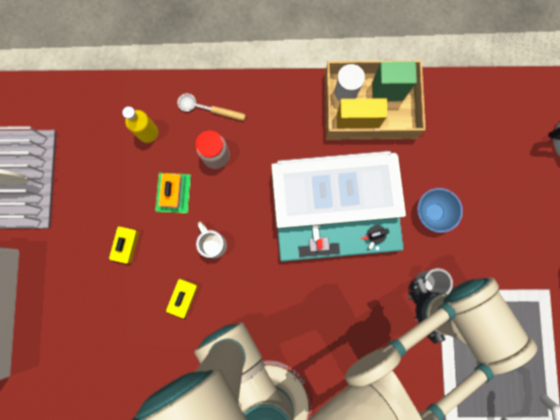

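View pics/x1.png

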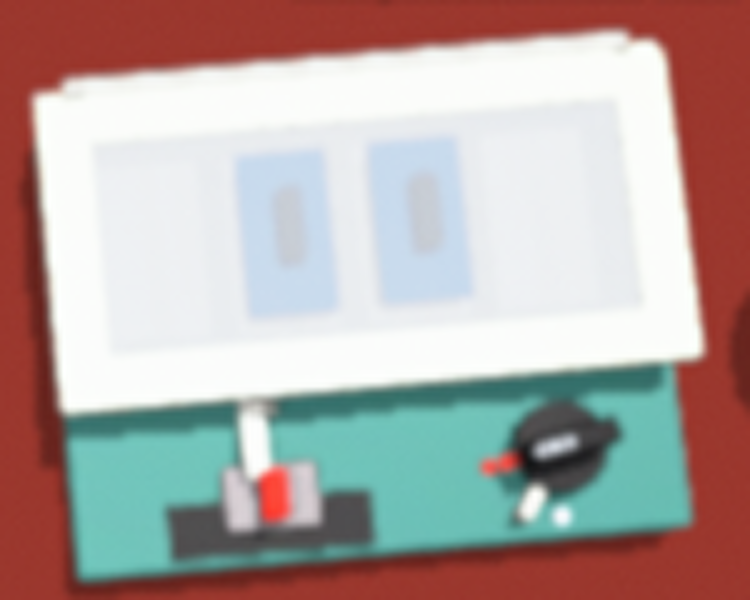

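View pics/x2.png

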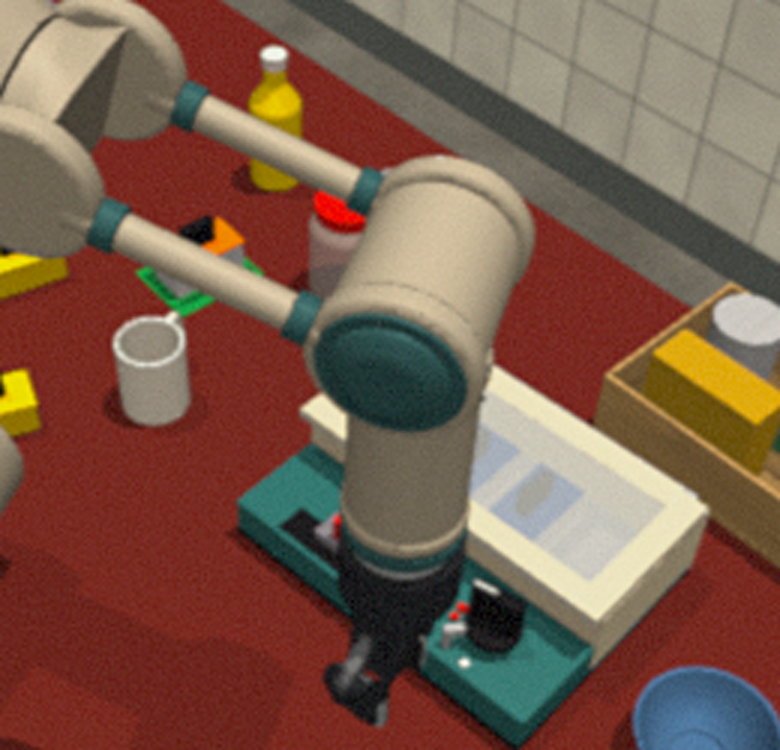

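View pics/x3.png

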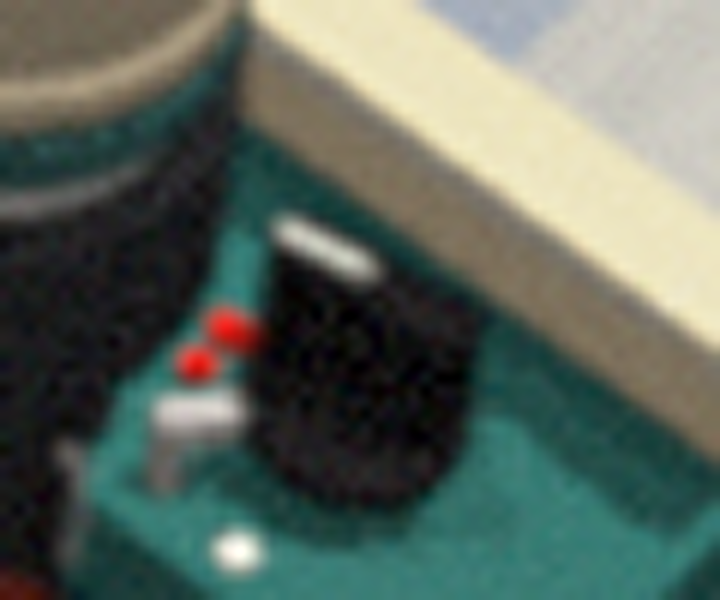

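```bash
python3 -c "
from bench import *
print(close_job())"
```

```text
the job is handed in; nothing more can be done
None
```

The job is done and handed in at about 44 s of the 210 s allowed; no verdict came back.

- **Tins:** I slid the latch and the lid sprang open. I stood the orange tin near the middle of the mat and put both blue tins upright on the tray floor. Only two blue tins were in view; I left the two yellow ones alone.
- **Lid:** I swung it down and pressed it shut with about 19 N. It stayed down when I lifted off, and the red tab was back at its rest position in the picture.
- **Knob:** I pushed it fully in (about 15 N held), then turned it clockwise to roughly 1.37 rad, judging by the tool's angle. The moment about the knob's axis was nearly zero each time I read it, so it did not seem to be forced against the stop.

In the last pictures the lid was shut with both blue tins inside, and the orange tin stood on the mat. The knob's red tooth pointed at the red dot. The mug, jar and bowl had not moved, and the arm was clear with no force on it. No check failed or disagreed. Two things rest on pictures alone, with no joint readings: that the knob has sprung up, and that the latch is fully home.

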